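# Prop open the lid of the dish warmer

### The job

Prop the dish warmer open: lift its lid by the bar handle until it stands higher than the prop position, swing the prop rod on its side up under the hole in the lid's side lug, then bring the lid back down over the rod tip and press it home firmly but gently (about a kilogram's weight on the rod, and never as much as two) for a moment. Let go, leaving the rod tip fully home in the hole and holding the lid, and leave the bottle, the dish and the tip box beside it undisturbed.

Things in the scene. Friction and masses are not known exactly. Their poses are not given: they have to be found in the camera images.
- case: White box of the dish warmer, fixed to the bench, 240 (x) x 240 (y) x 120 mm high. Origin: centre of its underside on the bench. Its x points from the front (facing the robot) to the back, y to its left side, z up. Turned a little about z.
- hinge (a point): Point on the lid's hinge axis, mid-width: 110 mm behind the case centre, 120 mm up. The axis runs along the case's y.
- lid: White lid, 232 x 240 x 12 mm, 0.5 kg, hinged at the back. Origin mid-hinge; x points to the back when shut, z out of its upper face. Opening turns it about +y (front edge rises, to 1.35 rad); starts 0 to 0.1 rad open. Stiff hinge (0.75 N m): it stays where it is left. At 1.0 rad it clears the rod's tip. Lifting takes about 6 N at the handle, lowering about 2 N.
- handle (a point): Middle of the lid's bar handle: round steel bar, 12 mm diameter, 120 mm long along the lid's y, on two 10 mm posts 110 mm apart. In the lid's frame at x = -205, z = +52 mm (bar axis 40 mm above the upper face).
- hole (a point): Centre of the bottom (blind end) of the holding hole in the steel lug (30 x 30 x 18 mm) at the lid's right-hand (-y) edge, in the lid's frame at x = -140, y = -135, z = +6 mm. The hole is 14 mm square and 12 mm deep; its mouth is 12 mm towards the lid's -z. Axes as the lid.
- rod: Steel prop rod, 15 mm off the case's right-hand (-y) wall. Origin on its pivot, x along the rod; screwed-in end piece, 10 mm thick with round tip, so tip 155 to 171 mm from the pivot, different each time, not measured. Starts 0 to 0.08 rad above level, pointing to the back; swings up about the case's -y (to 1.5 rad); stays where left (0.13 N m). Home at 0.86 rad, lid 0.73 to 0.85 rad open.
- rod_pivot (a point): Pivot axis of the rod, at x = -90, y = -135, z = 100 mm in the case's frame.
- rod_grip (a point): Grip point on the rod's cross handle: a round steel bar, 12 mm diameter, sticking out 65 mm to the case's -y from the rod, 75 mm from the pivot. The point lies on the bar's axis, 45 mm out from the rod. It may roll between the fingers.
- media_bottle: Bystander: amber glass bottle, 52 mm diameter, 110 mm high, to the right of the warmer. Origin: centre of its underside.
- dish: Bystander: clear closed dish, 90 mm diameter, 18 mm high, to the left of the warmer. Origin: centre of its underside.
- tip_box: Bystander: grey tip box, 87 x 122 x 57 mm high, to the left of the warmer. Origin: centre of its underside.

How it is judged:
By the outcome, as a careful person would: the job done as asked, in the order asked, and still so for the second after the job is handed in, with the robot touching nothing.
It also fails if it takes over 72 s, if anything falls off the work surface, if the arm or the gripper's body presses on something with over 40 N, if the wrist force passes 120 N, or if a joint passes its speed limit or range.

### The arm

A 6-joint arm with a two-finger parallel gripper is mounted at the origin on the work surface. World frame = base frame: x ahead of the robot, y to its left, z up, the work surface at z = 0. Lengths are in mm, angles in rad, forces in N, time in s.
With the tool pointing down it reaches from about 400 to 825 mm from the base axis. Payload 7 kg.
Tool frame: the origin (TCP) lies midway between the tips of the shut fingers; the grasp point (between the pads) lies env.tcp_to_grasp behind it (env.tcp_to_grasp is the distance from the TCP to the grasp point, in mm); z points along the fingers, x is the direction in which the jaws open and shut, and the axes are right-handed (so a half turn about z gives the same grasp; the last joint's range is limited). The gripper opens to 88 mm and grips with 3 to 60 N. Pads are 19 mm wide; open, the fingers measure 130 mm over their backs; the gripper's body (78 mm by 193 mm) begins 47 mm behind the grasp point.
Start: joints at [1.545, 0.359, 0.012, 0, -1.224, -0.288], TCP at [208.364, 642.012, 226.561] pointing down, gripper open.
Joint ranges: [-3.07, 3.07], [-1.43, 2.12], [-1.02, 1.25], [-3.03, 1.67], [-3.05, -0], [-3.03, 3.03]. Speed limits (rad/s): [2.39, 2.39, 3.01, 3.14, 3.14, 3.14].

### API

Orientations are given as a unit quaternion [w, x, y, z].
In Python, from plant import status, viewer, env gives the robot as it stands.
- The arm moves only by the tool play_rows, never from a script. Its argument "commands" is text: rows parted by semicolons, each of 5 numbers parted by spaces: the finger opening in mm, from 0 to 87.6, then the shift along the tool's x, y, z in units of 25 mm (1.0 is 25 mm), then the turn about the tool's z in units of 5 degrees (1.0 is 5 degrees). In form: jaw x y z spin; .... A call has 1 to 10 rows; each row is the pose to reach, as a shift and turn from the pose commanded when the call began, along the tool's axes at that moment; what a row does not reach only later rows make up. A row lasts 1/10 s, in which the tool goes at most 50 mm and 8.59 degrees, less where a joint would pass 70% of its speed; a pose out of reach is approached as far as the arm can. A call with a gripper value outside its range is refused whole. The fingers move at their own pace and stop on an object; "squeeze" is the grip in N (left out, the last holds). Time passes only in rows, so rows that repeat a pose let the fingers close. It gives the time, the measured TCP pose, the force and the opening at its end, in the units of the state.
- status.get_state(): the state, without advancing time (a new reading comes with each control period).
- viewer.camera(name): name is "scene" or "top" or "wrist"; returns (picture, depth): 400x640x3 uint8, red, green, blue; 400x640 float32, mm along the optical axis (not along the pixel's ray), 0 where there is no reading.
- viewer.camera_info(name): a dict with "fx", "fy", "cx", "cy" (pixels), "extrinsics" (4x4, takes a point from camera to world coordinates); the wrist camera has in their place "T_tool_cam" (4x4, takes a point from camera to tool coordinates, whose origin is the TCP and whose axes are the tool frame's). Camera axes: x right, y down, z forward; pixel columns grow to the right and rows downward; lengths in mm; the calibration is good to about 2 mm. A picture is of the moment at which its call begins: read the wrist's pose just before it. camera_info takes no time and is no camera call.
- env.job_done(): hands the job in, once; it reports no verdict.
The state is a dict: "time_s": time; "joint_pos": joint angles; "qd": joint speeds; "joint_efforts": joint torques, N m; "position": TCP position; "ee_rot": TCP orientation; "ft_force": force on the tool from outside, world axes, zero at the start; "ft_torque": the same for the moment, N m; "grip_width": finger opening in mm.
Only numpy, scipy, OpenCV 4.12 (cv2) and the standard library are available. Lean on these libraries where they do the work, as an engineer would, in place of code of your own. Each camera call takes 0.05 s, during which the arm holds its last target.

## Working session

There is one attempt and no reset: what is moved stays moved. The work goes in short steps, Python scripts to look and compute and a tool call to move; the robot and the scene stay as the last step left them, time stands still between calls to the robot, and variables do not carry over. Pictures are saved under pics/ and viewed, and the job is handed in when it is done.

Besides the shell and the picture viewer there is one more tool, called after ">>>" as name(argument=value, ...) on one line, values as JSON. play_rows: Moves the arm, as the interface text tells. Its arguments: {"type":"object","properties":{"commands":{"type":"string"},"squeeze":{"type":"number"}},"required":["commands"]}

```bash
ls; mkdir -p pics; cat > h.py <<'E'
from plant import status, viewer, env
import numpy as np, cv2
from scipy.spatial.transform import Rotation as R
def snap(n,f):
    p,d=viewer.camera(n); cv2.imwrite('pics/'+f+'.png',p[:,:,::-1]); np.save('pics/'+f+'.npy',d); return p,d
def rot(q): return R.from_quat([q[1],q[2],q[3],q[0]]).as_matrix()
def px2w(n,u,v,d,T=None):
    c=viewer.camera_info(n)
    p=np.array([(u-c['cx'])/c['fx']*d,(v-c['cy'])/c['fy']*d,d,1])
    if T is None: T=np.array(c['extrinsics'])
    return (T@p)[:3]
def w2px(n,w):
    c=viewer.camera_info(n); q=np.linalg.inv(np.array(c['extrinsics']))@np.append(w,1)
    return q[0]/q[2]*c['fx']+c['cx'],q[1]/q[2]*c['fy']+c['cy'],q[2]
E
python3 - <<'E'
from h import *
print(status.get_state(), env.tcp_to_grasp)
for n in['scene','top']:
    snap(n,n+'0'); print(viewer.camera_info(n))
print(viewer.camera_info('wrist'))
E
```

```text
pics
{'time_s': 0.0, 'joint_pos': array([ 1.54510735e+00,  3.59383519e-01,  1.10803907e-02, -3.13576771e-04,
       -1.22412254e+00, -2.88100152e-01]), 'qd': array([-0.00092377, -0.00107448,  0.00118616, -0.00039463,  0.00194214,
        0.00161743]), 'joint_efforts': array([-1.92182000e-03, -5.82713342e+01,  2.93054974e+01,  6.99724361e+00,
        6.81298159e-03, -1.70704088e-04]), 'position': array([208.23666425, 641.56975254, 225.64083865]), 'ee_rot': array([-6.12722851e-04, -5.87891572e-01,  8.08939314e-01, -5.56765952e-04]), 'ft_force': array([-0.28428317,  0.17932802, -0.39034174]), 'ft_torque': array([-0.00633268, -0.00647656, -0.00970905]), 'grip_width': 87.35458177126694} 18.8
{'fx': 496.95256208077075, 'fy': 496.95256208077075, 'cx': 317.4571844283236, 'cy': 192.36741795064447, 'extrinsics': array([[ 4.08635483e-01,  5.88861125e-01, -6.97323180e-01,
         1.47268015e+03],
       [ 9.12507085e-01, -2.79204340e-01,  2.98957783e-01,
        -3.51419400e+02],
       [-1.86510419e-02, -7.58477101e-01, -6.51432749e-01,
         9.80761929e+02],
       [ 0.00000000e+00,  0.000
[... 274 characters left out ...]
699e-01,  2.34032258e-02,  5.36720877e-03,
         2.42979364e+01],
       [-9.81067188e-03, -1.94118208e-01, -9.80929086e-01,
         1.08381714e+03],
       [ 0.00000000e+00,  0.00000000e+00,  0.00000000e+00,
         1.00000000e+00]])}
{'fx': 337.59144920909495, 'fy': 337.59144920909495, 'cx': 323.1452110102688, 'cy': 197.31384824329905, 'T_tool_cam': array([[ 9.99999609e-01, -8.46121061e-04, -2.56626430e-04,
         1.27092675e+00],
       [ 8.84135828e-04,  9.59872067e-01,  2.80436863e-01,
        -7.65767136e+01],
       [ 9.04500568e-06, -2.80436980e-01,  9.59872440e-01,
        -1.58453950e+02],
       [ 0.00000000e+00,  0.00000000e+00,  0.00000000e+00,
         1.00000000e+00]])}
```

View pics/scene0.png

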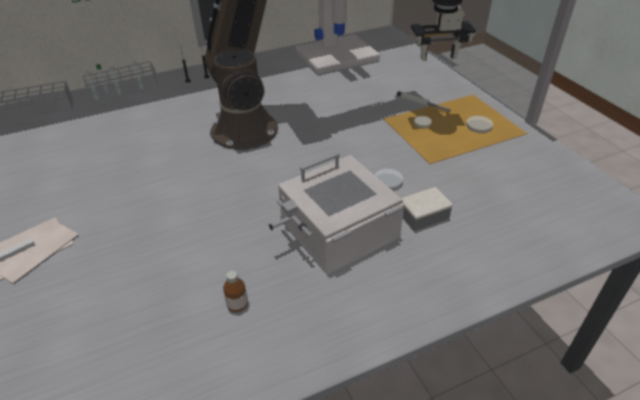

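View pics/top0.png

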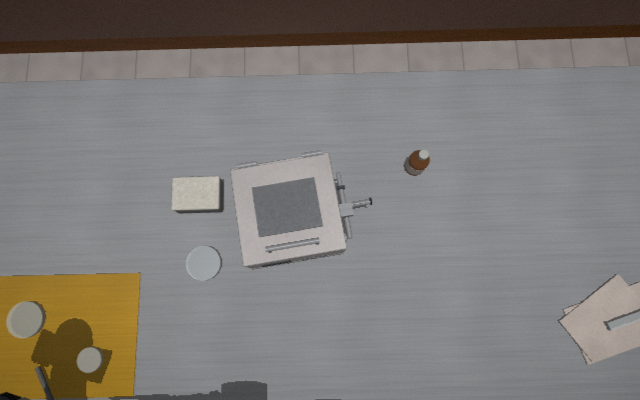

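```bash
python3 - <<'E'
import cv2
a=cv2.imread('pics/top0.png')[140:280,220:390]; cv2.imwrite('pics/t0c.png',cv2.resize(a,None,fx=4,fy=4,interpolation=cv2.INTER_CUBIC))
a=cv2.imread('pics/scene0.png')[145:275,260:420]; cv2.imwrite('pics/s0c.png',cv2.resize(a,None,fx=4.5,fy=4.5,interpolation=cv2.INTER_CUBIC))
E
```

```text
(no output)
```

View pics/t0c.png

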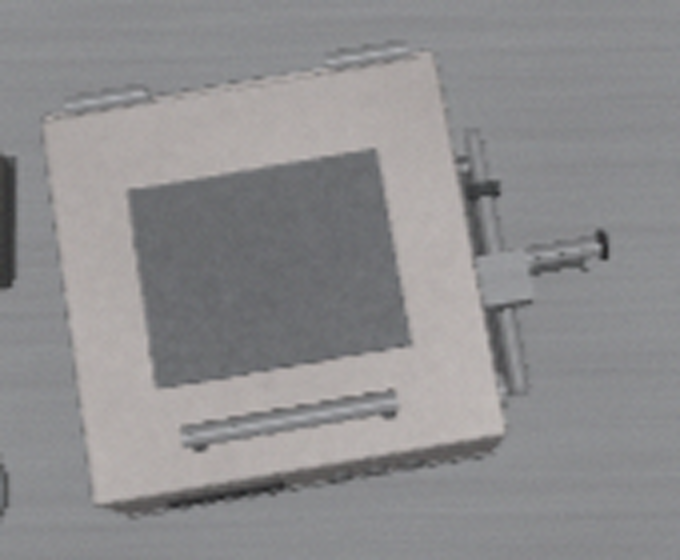

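View pics/s0c.png

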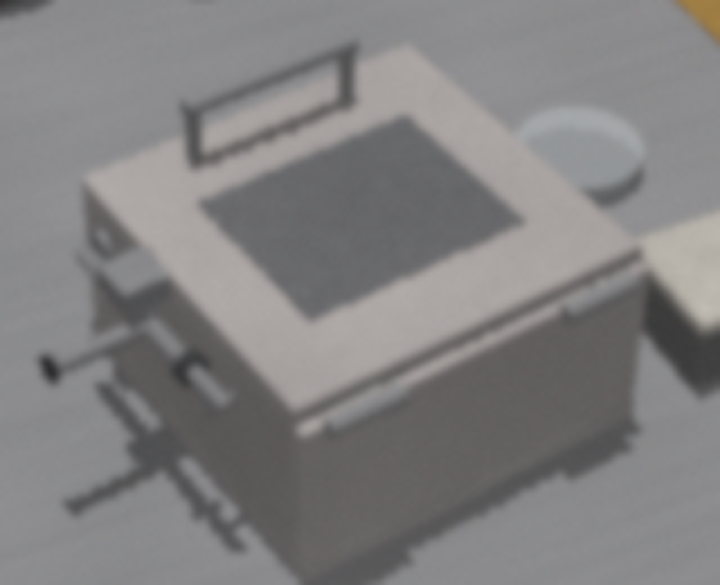

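```bash
cat > fit.py <<'E'
from h import *
from scipy.optimize import least_squares
t=lambda u,v:(u/4+220-.4,v/4+140-.4); s=lambda u,v:(u/4.5+260-.4,v/4.5+145-.4)
def lidp(q,P): # q: x,y,yaw,th
    x,y,yaw,th=q[:4]; c,sn=np.cos(th),np.sin(th)
    px,py,pz=P
    # opening about +y: rotation maps -x to +z
    X=c*px+sn*pz; Z=-sn*px+c*pz
    return casep(q,(X+110,py,Z+120))
def casep(q,P):
    x,y,yaw=q[:3]; return np.array([x+np.cos(yaw)*P[0]-np.sin(yaw)*P[1],y+np.sin(yaw)*P[0]+np.cos(yaw)*P[1],P[2]])
def rodp(q,ph,r,out): # r along rod, out to -y
    return casep(q,(-90+r*np.cos(ph),-135-out,100+r*np.sin(ph)))
if __name__=='__main__':
    obs=[('top','BL',t(43,117)),('top','BR',t(435,52)),('top','FR',t(503,435)),('top','FL',t(95,503)),('top','hl',t(182,437)),('top','hr',t(397,401)),
     ('scene','FR',s(82,178)),('scene','BR',s(298,413)),('scene','BL',s(640,250)),('scene','FL',s(407,45)),('scene','hr',s(188,105)),('scene','hl',s(355,45)),
     ('top','ge',t(603,245)),('scene','ge',s(50,368))]
    def model(q):
        x0=q[4]; D={'BL':(x0,120,12),'BR':(x0,-120,12),'FR':(x0-232,-120,12),'FL':(x0-232,120,12),'hl':(-205,60,52),'hr':(-205,-60,52)}
        o=[]
        for n,k,p in obs:
            w=rodp(q,q[5],75,65) if k=='ge' else lidp(q,D[k])
            u=w2px(n,w); o+= [u[0]-p[0],u[1]-p[1]]
        return np.array(o)
    r=least_squares(model,[480,60,0.1,0.05,0,0.04],loss='soft_l1')
    print(r.x); print(model(r.x).reshape(-1,2).round(1))
    q=r.x; np.save('q.npy',q)
    print('handle',lidp(q,(-205,0,52)),'grip',rodp(q,q[5],75,45))
    J=np.linalg.inv(r.jac.T@r.jac); print(np.sqrt(np.diag(J)))
    d=np.load('pics/top0.npy')
    for (n,k,p) in obs[:6]:
        print(k,d[int(round(p[1])),int(round(p[0]))], end=' ')
    for u,v in [(276,140),(276,165),(287,208),(250,180),(325,180),(300,255)]: print(px2w('top',u,v,d[v,u]).round(1))
E
python3 fit.py
```

```text
Traceback (most recent call last):
  File "fit.py", line 25, in <module>
    r=least_squares(model,[480,60,0.1,0.05,0,0.04],loss='soft_l1')
  File "fit.py", line 23, in model
    u=w2px(n,w); o+= [u[0]-p[0],u[1]-p[1]]
  File "h.py", line 13, in w2px
    c=viewer.camera_info(n); q=np.linalg.inv(np.array(c['extrinsics']))@np.append(w,1)
ValueError: time passes only in moves, steps and waits
```

```bash
cat >> h.py <<'E'
_ci={n:viewer.camera_info(n) for n in('scene','top','wrist')}
def px2w(n,u,v,d,T=None):
    c=_ci[n]
    p=np.array([(u-c['cx'])/c['fx']*d,(v-c['cy'])/c['fy']*d,d,1])
    if T is None: T=np.array(c['extrinsics'])
    return (T@p)[:3]
def w2px(n,w):
    c=_ci[n]; q=np.linalg.inv(np.array(c['extrinsics']))@np.append(w,1)
    return q[0]/q[2]*c['fx']+c['cx'],q[1]/q[2]*c['fy']+c['cy'],q[2]
E
python3 fit.py 2>&1 | tail -30
```

```text
[5.88978710e+02 9.08150722e+01 1.44975999e-01 3.12929977e-03
 2.62169660e+00 4.69175994e-02]
[[-0.8 -0. ]
 [ 0.4 -0.1]
 [ 1.  -0.4]
 [-0.8  0.2]
 [-0.2  0. ]
 [-0.1 -0.1]
 [-0.3 -0. ]
 [-1.  -0.1]
 [ 1.3 -0.9]
 [ 0.7 -0.1]
 [-0.6  1.5]
 [-0.1 -0.2]
 [-0.   0. ]
 [-0.2  0. ]]
handle [495.137329    77.11420095 172.6412508 ] grip [600.05876563 -89.47556856 103.51752912]
[1.25674961 0.83601752 0.00561324 0.0090835  1.66400759 0.04436592]
BL 1128.6332 BR 1131.4849 FR 954.91675 FL 944.7653 hl 907.90533 hr 955.6208 [802.7 127.5  -2.2]
[690.1 115.1 131.2]
[584.7  89.8 132. ]
[655.  177.3 129.8]
[650.1  -0.8 131.8]
[474.8  61.3 130.1]
```

```bash
cat > go.py <<'E'
from fit import *
def shift(target,yaw=None):
    s=status.get_state(); M=rot(s['ee_rot']); d=M.T@(np.array(target)-s['position'])/25
    out=[d.round(2)]
    if yaw is not None:
        cur=np.arctan2(M[1,0],M[0,0]); e=(yaw-cur+np.pi)%(2*np.pi)-np.pi
        out.append(('spin',round(-np.degrees(e)/5,2)))
    print('t',round(s['time_s'],2),'pos',s['position'].round(1),'F',s['ft_force'].round(1),'w',round(s['grip_width'],1),'zax',M[:,2].round(3)); print('shift',out)
E
python3 - <<'E'
from go import *
q=np.load('q.npy'); h=lidp(q,(-205,0,52)); print(h)
shift([h[0],h[1],230],q[2]+np.pi)
d=np.load('pics/top0.npy')
for u,v in[(423,154),(418,160),(414,168),(203,263),(197,194)]: print(px2w('top',u,v,d[v,u]).round(0))
E
```

```text
[495.137329    77.11420095 172.6412508 ]
t 0.1 pos [208.2 641.6 225.7] F [-0.1  0.2 -1.2] w 87.3 zax [-0.    -0.002 -1.   ]
shift [array([ 17.93, -17.89,  -0.14]), ('spin', np.float64(12.74))]
[ 716. -243.  108.]
[ 707. -235.   89.]
[ 694. -230.   63.]
[469. 314.  19.]
[642. 324.  55.]
```

>>> play_rows(commands="87 17.93 -17.89 -0.14 12.7;87 17.93 -17.89 -0.14 12.7;87 17.93 -17.89 -0.14 12.7;87 17.93 -17.89 -0.14 12.7;87 17.93 -17.89 -0.14 12.7;87 17.93 -17.89 -0.14 12.7;87 17.93 -17.89 -0.14 12.7;87 17.93 -17.89 -0.14 12.7;87 17.93 -17.89 -0.14 12.7;87 17.93 -17.89 -0.14 12.7")

```text
time_s: 1.1
position: [435.3, 194.4, 229.4]
ee_rot: [0.0, -0.074, 0.997, 0.0]
ft_force: [0.4, 0.5, 0.2]
grip_width: 86.9
```

```bash
python3 - <<'E'
from go import *
q=np.load('q.npy'); h=lidp(q,(-205,0,52))
shift([h[0],h[1],230],q[2]+np.pi)
E
```

```text
t 1.1 pos [435.3 194.4 229.4] F [0.4 0.5 0.2] w 86.9 zax [ 0.  0. -1.]
shift [array([-1.67, -4.99, -0.02]), ('spin', np.float64(0.05))]
```

>>> play_rows(commands="87 -1.67 -4.99 0 0;87 -1.67 -4.99 0 0;87 -1.67 -4.99 0 0;87 -1.67 -4.99 0 0;87 -1.67 -4.99 0 0")

```text
time_s: 1.6
position: [494.7, 78.4, 228.9]
ee_rot: [-0.0, -0.073, 0.997, -0.0]
ft_force: [0.7, -0.1, -0.9]
grip_width: 86.9
```

```bash
python3 - <<'E'
from go import *
q=np.load('q.npy'); h=lidp(q,(-205,0,52))
shift([h[0],h[1],230],q[2]+np.pi)
snap('wrist','w1')
E
```

```text
t 1.6 pos [494.7  78.4 228.9] F [ 0.7 -0.1 -0.9] w 86.9 zax [-0.001 -0.    -1.   ]
shift [array([-0.01, -0.05, -0.04]), ('spin', np.float64(0.02))]
```

View pics/w1.png

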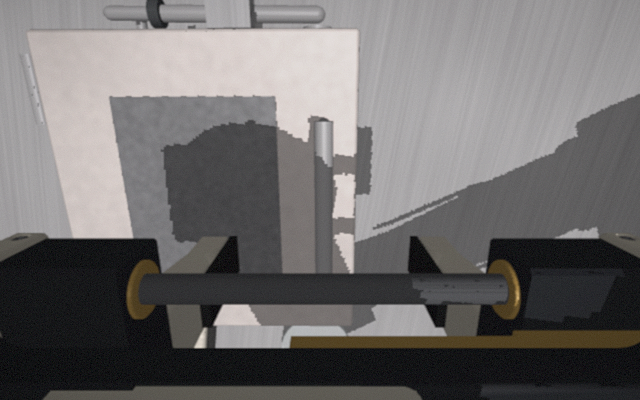

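>>> play_rows(commands="87 0 0 1.5 0;87 0 0 3.0 0;87 0 0 3.0 0;12 0 0 3.0 0;8 0 0 3.0 0;8 0 0 3 0;8 0 0 3 0;8 0 0 3 0", squeeze=20)

```text
time_s: 2.45
position: [495.1, 79.3, 155.1]
ee_rot: [0.001, -0.074, 0.997, 0.0]
ft_force: [0.2, -0.5, -0.4]
grip_width: 52.4
```

```bash
python3 - <<'E'
from go import *
q=np.load('q.npy'); h=lidp(q,(-205,0,52))
shift([h[0],h[1],153.8],q[2]+np.pi)
E
```

```text
t 2.45 pos [495.1  79.3 155.1] F [ 0.2 -0.5 -0.4] w 52.4 zax [ 0.001  0.001 -1.   ]
shift [array([ 0.01, -0.09,  0.05]), ('spin', np.float64(0.04))]
```

Fingers close slowly (~70 mm/s); keep closing.

>>> play_rows(commands="8 0 0 0 0;8 0 0 0 0;8 0 0 0 0;8 0 0 0 0;8 0 0 0 0;8 0 0 0 0;8 0 0 0 0;8 0 0 0 0", squeeze=20)

```text
time_s: 3.25
position: [494.5, 79.1, 154.2]
ee_rot: [-0.0, -0.074, 0.997, -0.0]
ft_force: [-2.2, 0.7, -0.9]
grip_width: 11.0
```

```bash
python3 - <<'E'
from go import *
q=np.load('q.npy'); h=lidp(q,(-205,0,52))
shift([h[0],h[1],153.8],q[2]+np.pi)
E
```

```text
t 3.25 pos [494.5  79.1 154.2] F [-2.2  0.7 -0.9] w 11.0 zax [-0.001 -0.    -1.   ]
shift [array([-0.01, -0.08,  0.01]), ('spin', np.float64(0.04))]
```

```bash
python3 - <<'E'
import numpy as np
f=lambda t:np.array([-205*np.cos(t)+52*np.sin(t),205*np.sin(t)+52*np.cos(t)])
b=f(0.003)
for t in np.arange(.1,1.26,.05):
  d=(f(t)-b)/25; print(round(t,2),-d.round(2))
E
```

```text
0.1 [-0.24 -0.78]
0.15 [-0.4  -1.18]
0.2 [-0.57 -1.56]
0.25 [-0.76 -1.94]
0.3 [-0.97 -2.31]
0.35 [-1.2  -2.66]
0.4 [-1.45 -3.  ]
0.45 [-1.71 -3.34]
0.5 [-1.99 -3.65]
0.55 [-2.29 -3.95]
0.6 [-2.6  -4.24]
0.65 [-2.92 -4.51]
0.7 [-3.26 -4.77]
0.75 [-3.61 -5.01]
0.8 [-3.97 -5.23]
0.85 [-4.34 -5.43]
0.9 [-4.73 -5.61]
0.95 [-5.12 -5.78]
1.0 [-5.51 -5.92]
1.05 [-5.92 -6.04]
1.1 [-6.33 -6.15]
1.15 [-6.74 -6.23]
1.2 [-7.16 -6.29]
1.25 [-7.58 -6.33]
```

>>> play_rows(commands="8 -0.1 -0 -0.38 0;8 -0.24 0 -0.78 0;8 -0.4 0 -1.18 0;8 -0.57 0 -1.56 0;8 -0.76 0 -1.94 0;8 -0.97 0 -2.31 0;8 -1.2 0 -2.66 0;8 -1.45 0 -3.0 0;8 -1.71 0 -3.34 0;8 -1.71 0 -3.34 0", squeeze=20)

```text
time_s: 4.25
position: [537.6, 85.5, 239.9]
ee_rot: [0.0, -0.074, 0.997, -0.0]
ft_force: [-8.1, 0.3, 5.4]
grip_width: 11.2
```

```bash
python3 - <<'E'
from go import *
q=np.load('q.npy'); q[3]=.45; h=lidp(q,(-205,0,52))
shift([h[0],h[1],h[2]-18.8],q[2]+np.pi)
snap('scene','s2')
E
```

```text
t 4.25 pos [537.6  85.5 239.9] F [-8.1  0.3  5.4] w 11.2 zax [ 0. -0. -1.]
shift [array([ 0.01, -0.08,  0.11]), ('spin', np.float64(0.05))]
```

View pics/s2.png

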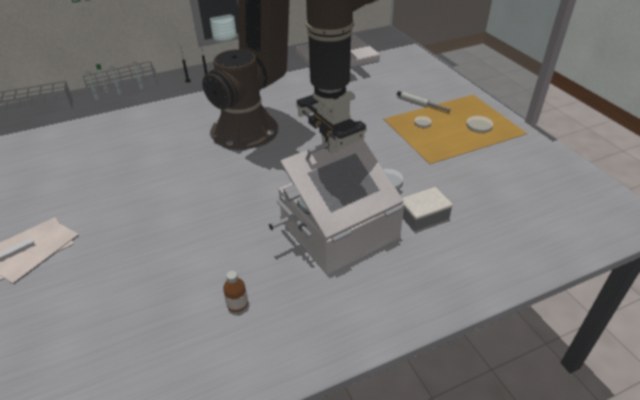

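>>> play_rows(commands="8 -0.28 0 -0.25 0;8 -0.58 0 -0.53 0;8 -0.89 0 -0.80 0;8 -1.21 0 -1.07 0;8 -1.55 0 -1.33 0;8 -1.9 0 -1.57 0;8 -2.26 0 -1.79 0;8 -2.63 0 -1.99 0;8 -3.02 0 -2.17 0;8 -3.02 0 -2.17 0")

```text
time_s: 5.3
position: [613.3, 96.5, 297.2]
ee_rot: [0.002, -0.075, 0.997, -0.0]
ft_force: [-9.0, 0.5, 15.4]
grip_width: 11.4
```

```bash
python3 - <<'E'
from go import *
q=np.load('q.npy'); q[3]=.90; h=lidp(q,(-205,0,52))
shift([h[0],h[1],h[2]-18.8],q[2]+np.pi)
E
```

```text
t 5.3 pos [613.3  96.5 297.2] F [-9.   0.5 15.4] w 11.4 zax [ 0.005 -0.    -1.   ]
shift [array([ 0.06, -0.08,  0.12]), ('spin', np.float64(0.05))]
```

>>> play_rows(commands="8 0 0 -0.1 0;8 -0.39 0 -0.29 0;8 -0.78 0 -0.43 0;8 -1.19 0 -0.55 0;8 -1.6 0 -0.66 0;8 -2.01 0 -0.74 0;8 -2.43 0 -0.8 0;8 -2.85 0 -0.84 0;8 -2.85 0 -0.84 0")

```text
time_s: 6.2
position: [684.5, 106.9, 315.5]
ee_rot: [0.002, -0.074, 0.997, -0.0]
ft_force: [0.0, 0.2, 3.6]
grip_width: 11.2
```

```bash
python3 - <<'E'
from go import *
q=np.load('q.npy'); q[3]=1.25; h=lidp(q,(-205,0,52))
shift([h[0],h[1],h[2]-18.8],q[2]+np.pi)
snap('scene','s3');snap('top','t3')
a=cv2.imread('pics/scene/'.replace('scene/','s3.png')); cv2.imwrite('pics/s3c.png',cv2.resize(a[60:270,230:430],None,fx=2.8,fy=2.8,interpolation=2))
E
```

```text
t 6.2 pos [684.5 106.9 315.5] F [0.  0.2 3.6] w 11.2 zax [ 0.004 -0.001 -1.   ]
shift [array([ 0.08, -0.08,  0.13]), ('spin', np.float64(0.04))]
```

View pics/s3c.png

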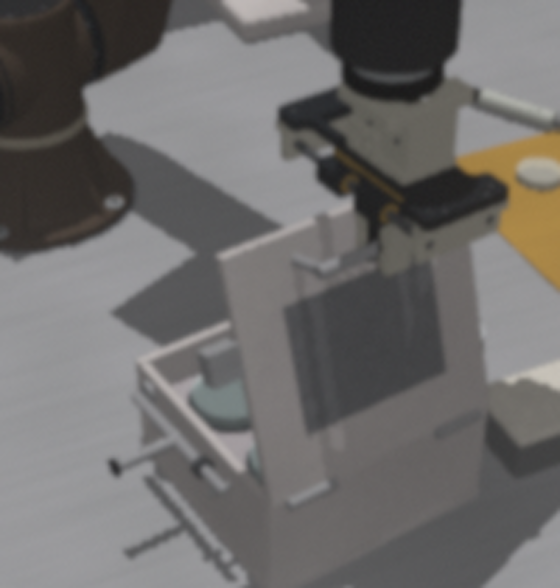

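View pics/t3.png

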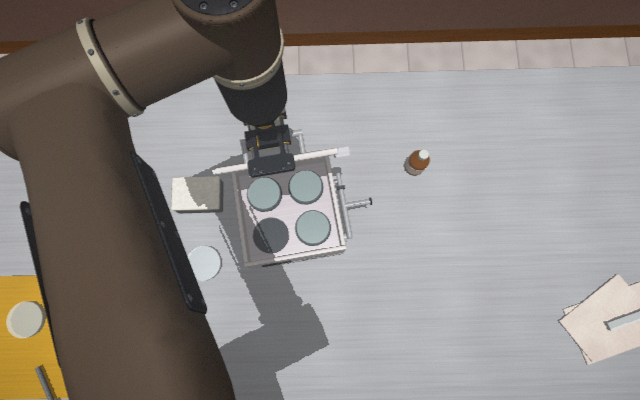

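>>> play_rows(commands="32 0 0 0 0;32 0 0 0 0;32 0 0 0 0;32 0 0 0 0;32 0 0 0 0;32 0 0 0 0;32 0 0 -1 0;32 0 0 -2.5 0;32 0 0 -2.5 0")

```text
time_s: 7.2
position: [683.9, 107.0, 381.6]
ee_rot: [0.004, -0.074, 0.997, 0.0]
ft_force: [-0.2, -1.0, 0.7]
grip_width: 32.2
```

```bash
python3 - <<'E'
from go import *
q=np.load('q.npy'); g=rodp(q,q[5],75,54)
print(g);shift([g[0],g[1],380],q[2]+np.pi)
snap('top','t4')
a=cv2.imread('pics/t4.png'); cv2.imwrite('pics/t4c.png',cv2.resize(a[130:280,220:390],None,fx=4,fy=4,interpolation=2))
E
```

```text
[601.35898376 -98.38115292 103.51752912]
t 7.2 pos [683.9 107.  381.6] F [-0.2 -1.   0.7] w 32.2 zax [ 0.008  0.001 -1.   ]
shift [array([ 4.48, -7.64,  0.03]), ('spin', np.float64(0.04))]
```

View pics/t4c.png

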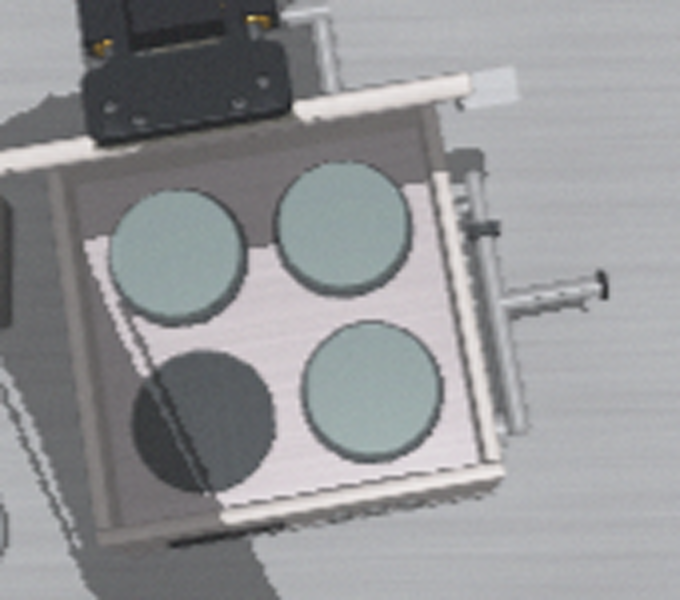

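```bash
python3 - <<'E'
from go import *
q=np.load('q.npy')
for r,o in[(0,0),(75,0),(75,65),(155,0),(163,0),(171,0)]:
    u=w2px('top',rodp(q,q[5],r,o)); print(r,o,round((u[0]-220)*4),round((u[1]-130)*4))
d=np.load('pics/t4.npy')
for u,v in[(340,230),(342,200),(344,210),(360,204),(350,206),(339,180)]:
    print(px2w('top',u,v,d[v,u]).round(1))
E
```

```text
0 0 518 424
75 0 495 301
75 65 601 284
155 0 472 173
163 0 470 161
171 0 467 148
[531.9 -32.9 118.1]
[606.2 -40.9 106.3]
[581.  -44.6 109.5]
[596.2 -84.2 102. ]
[592.  -60.  101.5]
[655.7 -35.3 107.3]
```

>>> play_rows(commands="50 4.48 -7.64 0 0;50 4.48 -7.64 0 0;50 4.48 -7.64 0 0;50 4.48 -7.64 0 0;50 4.48 -7.64 0 0;50 4.48 -7.64 0 0;50 4.48 -7.64 0 0")

```text
time_s: 7.95
position: [599.4, -98.7, 375.2]
ee_rot: [-0.0, -0.074, 0.997, 0.0]
ft_force: [0.0, 0.3, -0.6]
grip_width: 50.1
```

```bash
python3 - <<'E'
from go import *
q=np.load('q.npy'); g=rodp(q,0.01,75,54)
print(g);shift([g[0],g[1],82],q[2]+np.pi)
snap('wrist','w5')
E
```

```text
[601.43693947 -98.36977137 100.7499875 ]
t 7.95 pos [599.4 -98.7 375.2] F [ 0.   0.3 -0.6] w 50.1 zax [-0.  0. -1.]
shift [array([-0.09, -0.  , 11.73]), ('spin', np.float64(0.03))]
```

View pics/w5.png

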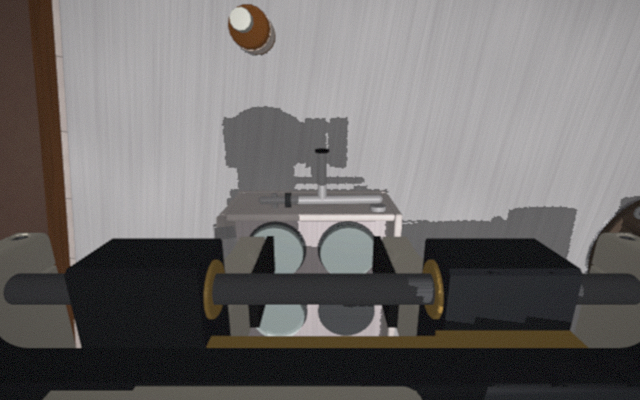

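```bash
python3 - <<'E'
from go import *
s=status.get_state(); T=np.eye(4); T[:3,:3]=rot(s['ee_rot']); T[:3,3]=s['position']; T=T@np.array(_ci['wrist']['T_tool_cam']) if '_ci' in globals() else T@np.array(viewer.camera_info('wrist')['T_tool_cam'])
d=np.load('pics/w5.npy'); q=np.load('q.npy')
c,sn=np.cos(q[2]),np.sin(q[2])
for u,v in[(322,150),(322,160),(322,170),(322,180),(322,199),(310,199),(370,199),(270,200),(288,200)]:
    w=px2w('wrist',u,v,d[v,u],T); e=w-[q[0],q[1],0]; print(u,v,d[v,u].round(0),w.round(1),'case',round(c*e[0]+sn*e[1],1),round(-sn*e[0]+c*e[1],1))
a=cv2.imread('pics/w5.png'); cv2.imwrite('pics/w5c.png',cv2.resize(a[140:245,210:410],None,fx=4,fy=4,interpolation=2))
E
```

```text
322 150 421.0 [ 603.6 -113.3  112.7] case -15.0 -204.0
322 160 428.0 [ 601.7 -100.2  109.3] case -15.1 -190.9
322 170 433.0 [599.7 -87.1 107.8] case -15.1 -177.6
322 180 436.0 [597.8 -74.3 108.6] case -15.1 -164.6
322 199 443.0 [594.1 -49.1 109.3] case -15.1 -139.2
310 199 443.0 [609.7 -46.8 109.2] case 0.6 -139.2
370 199 446.0 [531.2 -57.5 105.9] case -78.6 -138.4
270 200 442.0 [661.3 -38.1 110.3] case 52.9 -138.0
288 200 438.0 [637.7 -42.9 114.5] case 28.9 -139.3
```

View pics/w5c.png

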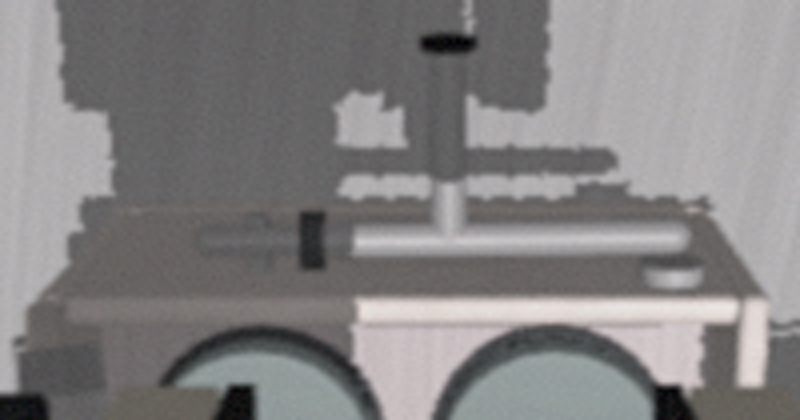

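```bash
python3 - <<'E'
from go import *
s=status.get_state(); T=np.eye(4); T[:3,:3]=rot(s['ee_rot']); T[:3,3]=s['position']; T=T@np.array(viewer.camera_info('wrist')['T_tool_cam'])
d=np.load('pics/w5.npy'); q=np.load('q.npy')
c,sn=np.cos(q[2]),np.sin(q[2])
for u,v in[(217,229),(220,229),(225,228),(225,232),(230,232),(233,230),(225,236)]:
    w=px2w('wrist',u,v,d[v,u],T); e=w-[q[0],q[1],0]; print(u,v,d[v,u].round(0),w.round(1),'case',round(c*e[0]+sn*e[1],1),round(-sn*e[0]+c*e[1],1))
g=casep(q,(-15,-191,0)); shift([g[0],g[1],83.5],q[2]+np.pi)
E
```

```text
217 229 306.0 [689.7 -48.  247.8] case 79.6 -152.0
220 229 307.0 [687.2 -48.2 247.3] case 77.1 -151.7
225 228 309.0 [683.4 -48.7 244.7] case 73.3 -151.7
225 232 300.0 [680.8 -48.9 253.9] case 70.7 -151.5
230 232 301.0 [676.5 -49.5 253.7] case 66.3 -151.5
233 230 304.0 [674.9 -50.1 249.8] case 64.6 -151.8
225 236 292.0 [678.4 -49.1 262.7] case 68.3 -151.4
t 8.0 pos [599.7 -98.  375.1] F [-0.6  0.1 -0.3] w 50.3 zax [-0.001  0.    -1.   ]
shift [array([-0.07, -0.11, 11.66]), ('spin', np.float64(0.04))]
```

>>> play_rows(commands="50 -0.07 -0.7 2 0;50 -0.07 -0.7 4 0;50 -0.07 -0.7 6 0;50 -0.07 -0.7 8 0;50 -0.07 -0.7 9.6 0;50 -0.07 -0.7 10.6 0;50 -0.07 -0.4 11.1 0;50 -0.07 -0.11 11.66 0;50 -0.07 -0.11 11.66 0")

```text
time_s: 8.9
position: [601.3, -99.0, 82.7]
ee_rot: [-0.001, -0.075, 0.997, 0.0]
ft_force: [0.2, 0.4, -0.5]
grip_width: 49.9
```

```bash
python3 - <<'E'
from go import *
q=np.load('q.npy');g=casep(q,(-15,-191,0)); shift([g[0],g[1],83.5],q[2]+np.pi)
snap('scene','s6')
a=cv2.imread('pics/s6.png'); cv2.imwrite('pics/s6c.png',cv2.resize(a[60:310,200:430],None,fx=2.4,fy=2.4,interpolation=2))
E
```

```text
t 8.9 pos [601.3 -99.   82.7] F [ 0.2  0.4 -0.5] w 49.9 zax [-0.003 -0.    -1.   ]
shift [array([-0.01, -0.05, -0.03]), ('spin', np.float64(0.06))]
```

View pics/s6c.png

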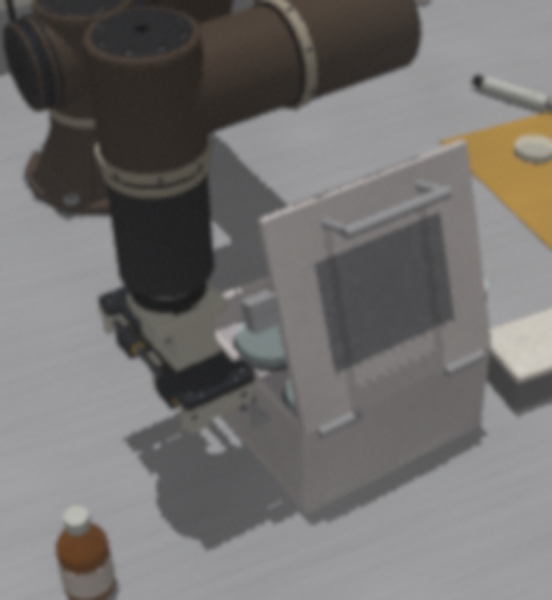

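>>> play_rows(commands="8 0 0 0 0;8 0 0 0 0;8 0 0 0 0;8 0 0 0 0;8 0 0 0 0;8 0 0 0 0;8 0 0 0 0;8 0 0 0 0", squeeze=20)

```text
time_s: 9.75
position: [601.8, -100.9, 84.1]
ee_rot: [-0.0, -0.074, 0.997, -0.0]
ft_force: [-0.5, -1.3, 0.6]
grip_width: 11.3
```

```bash
python3 - <<'E'
from go import *
q=np.load('q.npy');g=casep(q,(-15,-191,0)); shift([g[0],g[1],83.5],q[2]+np.pi)
for p in np.arange(.135,.87,.0917): print(round(p,3), round((.9994-np.cos(p))*3,2), -round((np.sin(p)-.035)*3,2))
E
```

```text
t 9.75 pos [ 601.8 -100.9   84.1] F [-0.5 -1.3  0.6] w 11.3 zax [-0. -0. -1.]
shift [array([0.  , 0.02, 0.03]), ('spin', np.float64(0.04))]
0.135 0.03 -0.3
0.227 0.07 -0.57
0.318 0.15 -0.83
0.41 0.25 -1.09
0.502 0.37 -1.34
0.594 0.51 -1.57
0.685 0.68 -1.79
0.777 0.86 -2.0
0.869 1.06 -2.19
```

>>> play_rows(commands="8 0.03 0 -0.3 0;8 0.07 0 -0.57 0;8 0.15 0 -0.83 0;8 0.25 0 -1.09 0;8 0.37 0 -1.34 0;8 0.51 0 -1.57 0;8 0.68 0 -1.79 0;8 0.86 0 -2.0 0;8 1.04 0 -2.17 0;8 1.04 0 -2.17 0", squeeze=20)

```text
time_s: 10.75
position: [577.9, -104.4, 140.9]
ee_rot: [0.003, -0.075, 0.997, -0.0]
ft_force: [6.2, -0.7, 5.3]
grip_width: 11.1
```

```bash
python3 - <<'E'
from go import *
q=np.load('q.npy');g=casep(q,(-90+75*np.cos(.86),-191,100+75*np.sin(.86)-18.8)); print(g);shift(g,q[2]+np.pi)
s,_=snap('scene','s7');snap('top','t7');snap('wrist','w7')
a=cv2.imread('pics/s7.png'); cv2.imwrite('pics/s7c.png',cv2.resize(a[100:280,230:400],None,fx=3.3,fy=3.3,interpolation=2))
a=cv2.imread('pics/t7.png'); cv2.imwrite('pics/t7c.png',cv2.resize(a[130:280,240:410],None,fx=4,fy=4,interpolation=2))
E
```

```text
[ 575.93585872 -104.1141409   138.03819222]
t 10.75 pos [ 577.9 -104.4  140.9] F [ 6.2 -0.7  5.3] w 11.1 zax [ 0.005  0.    -1.   ]
shift [array([0.08, 0.02, 0.11]), ('spin', np.float64(0.05))]
```

View pics/s7c.png

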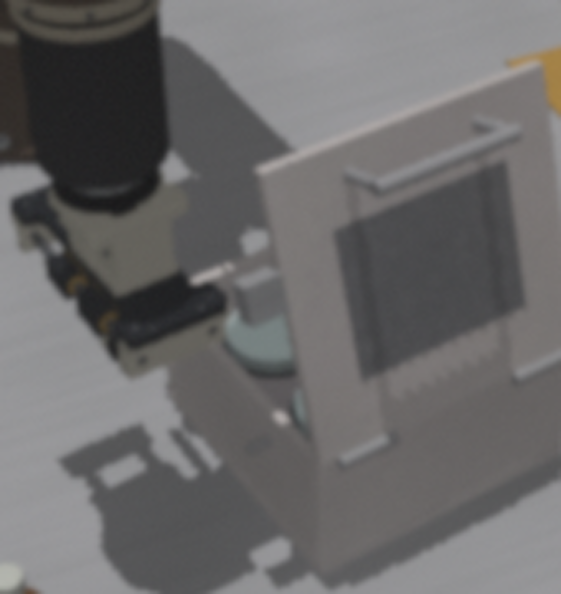

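View pics/t7c.png

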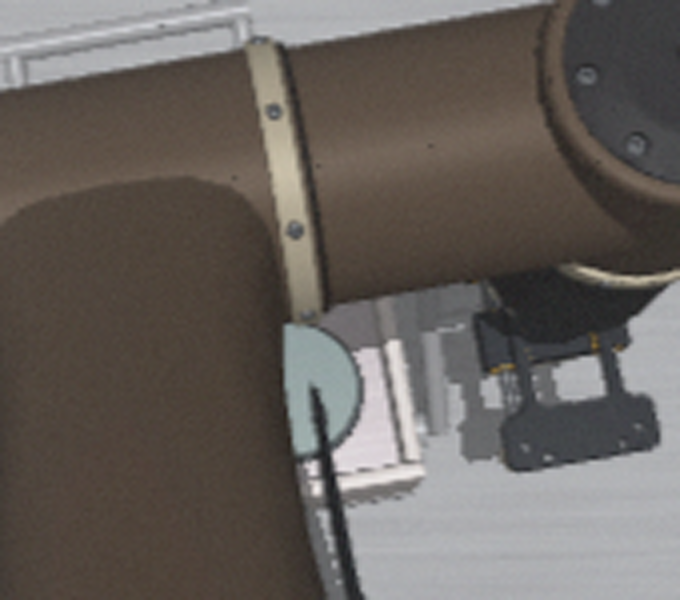

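View pics/w7.png

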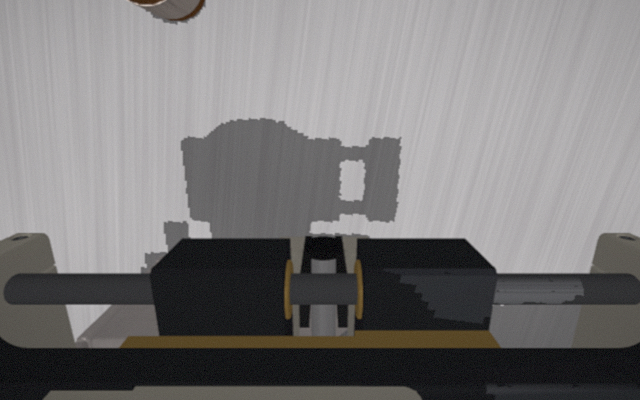

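>>> play_rows(commands="40 0 0 0 0;40 0 0 0 0;40 0 0 0 0;40 0 0 0 0;40 0 0 0 0;40 0 -0.2 -0.5 0;40 0 -0.4 -2 0;40 0 -0.4 -4 0;40 0 -0.4 -6 0;40 0 -0.4 -8 0")

```text
time_s: 11.9
position: [577.0, -115.0, 341.6]
ee_rot: [0.0, -0.074, 0.997, -0.0]
ft_force: [1.7, -0.1, 0.3]
grip_width: 39.9
```

>>> play_rows(commands="40 0 0 -1.5 0;40 0 0 -1.8 0;40 0 0 -1.8 0")

```text
time_s: 12.2
position: [577.9, -114.7, 385.7]
ee_rot: [0.002, -0.074, 0.997, 0.0]
ft_force: [-0.7, 0.7, 0.0]
grip_width: 40.1
```

```bash
python3 - <<'E'
from go import *
q=np.load('q.npy'); q[3]=1.25; h=lidp(q,(-205,0,52))
shift([h[0],h[1],381],q[2]+np.pi)
snap('scene','s8');snap('top','t8');snap('wrist','w8')
a=cv2.imread('pics/s8.png'); cv2.imwrite('pics/s8c.png',cv2.resize(a[120:280,240:400],None,fx=3.7,fy=3.7,interpolation=2))
a=cv2.imread('pics/t8.png'); cv2.imwrite('pics/t8c.png',cv2.resize(a[130:280,240:410],None,fx=4,fy=4,interpolation=2))
E
```

```text
t 12.2 pos [ 577.9 -114.7  385.7] F [-0.7  0.7  0. ] w 40.1 zax [ 0.004  0.    -1.   ]
shift [array([-5.44,  8.05,  0.21]), ('spin', np.float64(0.04))]
```

View pics/s8c.png

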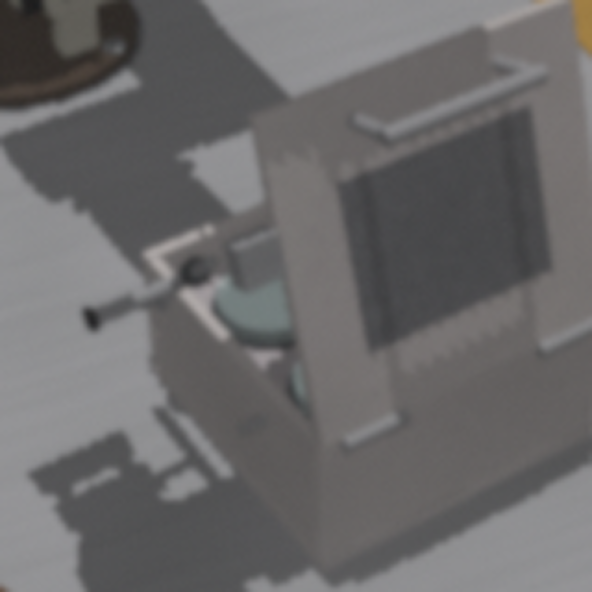

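View pics/w8.png

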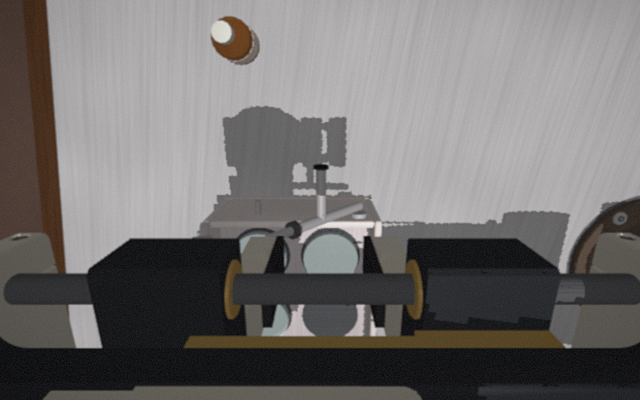

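```bash
python3 - <<'E'
from go import *
s=status.get_state(); T=np.eye(4); T[:3,:3]=rot(s['ee_rot']); T[:3,3]=s['position']; T=T@np.array(viewer.camera_info('wrist')['T_tool_cam'])
d=np.load('pics/w8.npy'); q=np.load('q.npy')
c,sn=np.cos(q[2]),np.sin(q[2])
for u,v in[(321,175),(321,185),(321,195),(321,205),(345,210),(355,207),(310,222),(293,228),(290,229),(296,227)]:
    w=px2w('wrist',u,v,d[v,u],T); e=w-[q[0],q[1],0]; print(u,v,d[v,u].round(0),w.round(1),'case',round(c*e[0]+sn*e[1],1),round(-sn*e[0]+c*e[1],1))
for ph in(.82,.84,.86,.88,.9):
    u=w2px('scene',rodp(q,ph,75,65)); v=w2px('scene',rodp(q,ph,163,0)); print(ph,[round(x,1) for x in((u[0]-240)*3.7,(u[1]-120)*3.7,(v[0]-240)*3.7,(v[1]-120)*3.7)])
a=cv2.imread('pics/w8.png'); cv2.imwrite('pics/w8c.png',cv2.resize(a[155:255,200:400],None,fx=4,fy=4,interpolation=2))
from scipy.optimize import brentq
for L in(155,160,163,166,171):
    f=lambda p:np.hypot(-200+L*np.cos(p),-20+L*np.sin(p))-140.13
    p=brentq(f,.6,1.0+.1); t=(-200+L*np.cos(p),-20+L*np.sin(p)); print(L,p,'lid',np.arctan2(t[1],-t[0])-np.arctan2(6,140))
E
```

```text
321 175 387.0 [ 578.1 -107.4  161.9] case -39.4 -194.6
321 185 391.0 [576.4 -95.6 161.2] case -39.4 -182.6
321 195 396.0 [574.6 -83.3 159.9] case -39.4 -170.2
321 205 399.0 [572.8 -71.2 160. ] case -39.4 -157.9
345 210 433.0 [540.  -59.2 129. ] case -70.1 -141.4
355 207 449.0 [525.6 -60.1 112.8] case -84.5 -140.2
310 222 390.0 [583.  -53.3 173.9] case -26.8 -141.7
293 228 372.0 [600.8 -50.6 192.6] case -8.7 -141.6
290 229 370.0 [603.9 -49.8 194.7] case -5.6 -141.3
296 227 370.0 [597.7 -53.1 194.7] case -12.2 -143.6
0.82 [np.float64(90.0), np.float64(318.2), np.float64(214.9), np.float64(258.5)]
0.84 [np.float64(89.1), np.float64(316.2), np.float64(212.8), np.float64(253.9)]
0.86 [np.float64(88.2), np.float64(314.1), np.float64(210.7), np.float64(249.2)]
0.88 [np.float64(87.2), np.float64(312.1), np.float64(208.6), np.float64(244.6)]
0.9 [np.float64(86.3), np.float64(310.1), np.float64(206.4), np.float64(240.1)]
155 0.8683739075721317 lid 0.7347403379839171
160 0.8654575782100332 lid 0.7705736118509892
163 0.8632601772659164 lid 0.7921319774606814
166 0.8607464016379851 lid 0.8137434934467578
171 0.8558914364147916 lid 0.8499009318864341
```

View pics/w8c.png

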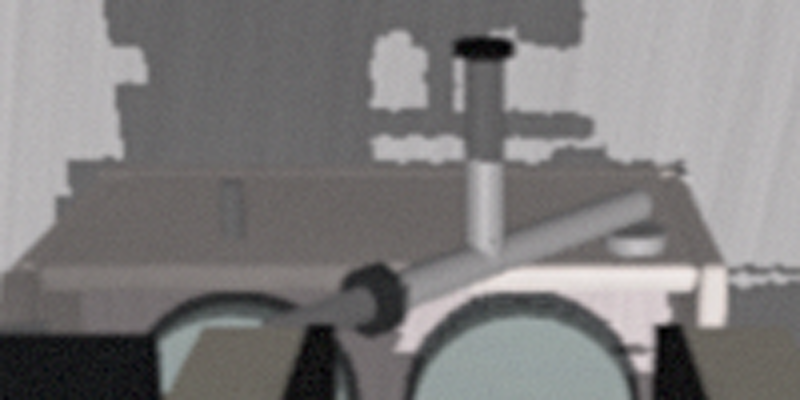

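View pics/t8c.png

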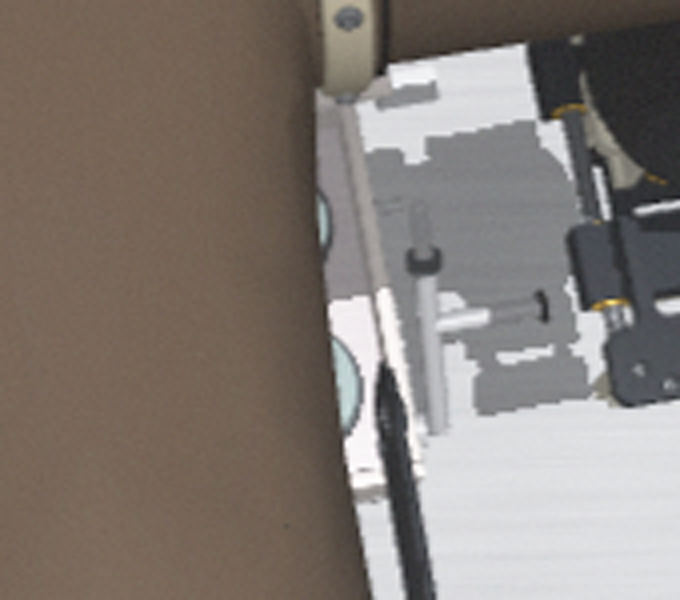

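```bash
python3 - <<'E'
from go import *
q=np.load('q.npy'); g=casep(q,(-39.4,-191,136))
shift(g,q[2]+np.pi)
E
```

```text
t 12.35 pos [ 577.  -114.5  381.8] F [ 1.1 -0.3 -0.3] w 40.1 zax [-0.003  0.    -1.   ]
shift [array([-0.11,  0.41,  9.83]), ('spin', np.float64(0.04))]
```

>>> play_rows(commands="40 -0.1 0 2 0;40 -0.1 0 4 0;40 -0.1 0 6 0;40 -0.1 0 8 0;40 -0.1 0.41 9.3 0;40 -0.1 0.41 9.85 0;40 -0.1 0.41 9.85 0;8 -0.1 0.41 9.85 0;8 -0.1 0.41 9.85 0;8 -0.1 0.41 9.85 0")

```text
time_s: 13.35
position: [579.6, -104.1, 138.8]
ee_rot: [0.001, -0.074, 0.997, 0.0]
ft_force: [0.2, -0.1, -0.7]
grip_width: 21.5
```

>>> play_rows(commands="8 0 0 0 0;8 0 0 0 0;8 0 0 0 0;8 0 0 0 0;8 0 0 0 0")

```text
time_s: 13.85
position: [579.2, -104.0, 137.6]
ee_rot: [0.001, -0.074, 0.997, -0.0]
ft_force: [1.0, -0.2, 2.8]
grip_width: 11.4
```

```bash
python3 - <<'E'
from go import *
q=np.load('q.npy'); g=casep(q,(-41.2,-191,100+57-18.8))
shift(g,q[2]+np.pi)
E
```

```text
t 13.85 pos [ 579.2 -104.   137.6] F [ 1.  -0.2  2.8] w 11.4 zax [ 0.001 -0.    -1.   ]
shift [array([ 0.13,  0.02, -0.03]), ('spin', np.float64(0.05))]
```

>>> play_rows(commands="8 0.07 0 -0.06 0;8 0.15 0 -0.12 0;8 0.15 0 -0.12 0;8 0.15 0 -0.12 0")

```text
time_s: 14.25
position: [575.9, -104.5, 140.6]
ee_rot: [0.001, -0.074, 0.997, -0.0]
ft_force: [5.5, -1.8, 2.4]
grip_width: 11.1
```

>>> play_rows(commands="40 0 0 0 0;40 0 0 0 0;40 0 0 0 0;40 0 0 0 0;40 0 0 0 0;40 0 -0.2 -0.5 0;40 0 -0.6 -2 0;40 0 -1 -4 0;40 0 -1.5 -5 0;40 0 -1.5 -5 0")

```text
time_s: 15.25
position: [582.7, -143.4, 271.2]
ee_rot: [0.004, -0.074, 0.997, -0.001]
ft_force: [0.2, 0.4, -0.1]
grip_width: 39.7
```

```bash
cat > rodm.py <<'E'
from go import *
import sys
n=sys.argv[1]
status.get_state(); viewer.camera('wrist')
s=status.get_state(); snap('wrist',n); s2=status.get_state()
M=np.eye(4); M[:3,:3]=rot(s['ee_rot']); M[:3,3]=s['position']; T=M@np.array(viewer.camera_info('wrist')['T_tool_cam'])
np.save('pics/'+n+'_T.npy',T)
print(s['position'],s2['position'])
a=cv2.imread('pics/%s.png'%n); cv2.imwrite('pics/%sc.png'%n,cv2.resize(a[100:260,170:400],None,fx=3.4,fy=3.4,interpolation=2))
d=np.load('pics/%s.npy'%n); q=np.load('q.npy'); c=viewer.camera_info('wrist')
v,u=np.mgrid[0:245,0:640]; z=d[:245]
P=np.stack([(u-c['cx'])/c['fx']*z,(v-c['cy'])/c['fy']*z,z,np.ones_like(z)],-1)@T.T
e=P[...,:3]-[q[0],q[1],0]; X=np.cos(q[2])*e[...,0]+np.sin(q[2])*e[...,1]; Y=-np.sin(q[2])*e[...,0]+np.cos(q[2])*e[...,1]; Z=e[...,2]
m=(z>0)&(Y<-131.5)&(Y>-150)&(X>-110)&(X<60)&(Z>85)&(Z<250)
np.savez('pics/%s_p.npz'%n,u=u[m],v=v[m],X=X[m],Y=Y[m],Z=Z[m])
x,zz=X[m],Z[m]; print(m.sum())
for k in range(0,60):
    pass
# top envelope line fit via RANSAC-ish (direction by PCA on rod body)
w=np.ones(len(x),bool)
for it in range(6):
    mx,mz=x[w].mean(),zz[w].mean(); C=np.cov(x[w]-mx,zz[w]-mz); ev,V=np.linalg.eigh(C); dv=V[:,1]; ph=np.arctan2(dv[1],dv[0]); 
    if ph<-np.pi/2: ph+=np.pi
    if ph>np.pi/2: ph-=np.pi
    r=-(x-mx)*np.sin(ph)+(zz-mz)*np.cos(ph); w=abs(r)<6
    print(round(ph,4),w.sum(),mx.round(1),mz.round(1))
al=x[w]*np.cos(ph)+zz[w]*np.sin(ph); base=-90*np.cos(ph)+100*np.sin(ph); print('extent along',(al.min()-base).round(1),(al.max()-base).round(1))
m2=(z>0)&(Y<-155)&(Y>-198)&(X>-60)&(X<0)&(Z>85)
print('bar',X[m2].mean(),np.percentile(Z[m2],[10,50,90]),m2.sum())
E
python3 rodm.py w9
```

```text
[ 581.48957714 -142.57020612  268.48146732] [ 580.57447887 -142.03053517  266.48882509]
0
nan 0 nan nan
nan 0 nan nan
nan 0 nan nan
nan 0 nan nan
nan 0 nan nan
nan 0 nan nanrodm.py:22: RuntimeWarning: Mean of empty slice.
  mx,mz=x[w].mean(),zz[w].mean(); C=np.cov(x[w]-mx,zz[w]-mz); ev,V=np.linalg.eigh(C); dv=V[:,1]; ph=np.arctan2(dv[1],dv[0]);
  ret = ret.dtype.type(ret / rcount)
  avg = a.mean(axis, **keepdims_kw)
  ret = um.true_divide(
rodm.py:22: RuntimeWarning: Degrees of freedom <= 0 for slice
  mx,mz=x[w].mean(),zz[w].mean(); C=np.cov(x[w]-mx,zz[w]-mz); ev,V=np.linalg.eigh(C); dv=V[:,1]; ph=np.arctan2(dv[1],dv[0]);
  c *= np.true_divide(1, fact)
  c *= np.true_divide(1, fact)
Traceback (most recent call last):
  File "rodm.py", line 27, in <module>
    al=x[w]*np.cos(ph)+zz[w]*np.sin(ph); base=-90*np.cos(ph)+100*np.sin(ph); print('extent along',(al.min()-base).round(1),(al.max()-base).round(1))
                                                                                                   ~~~~~~^^
ValueError: zero-size array to reduction operation minimum which has no identity
```

View pics/w9.png

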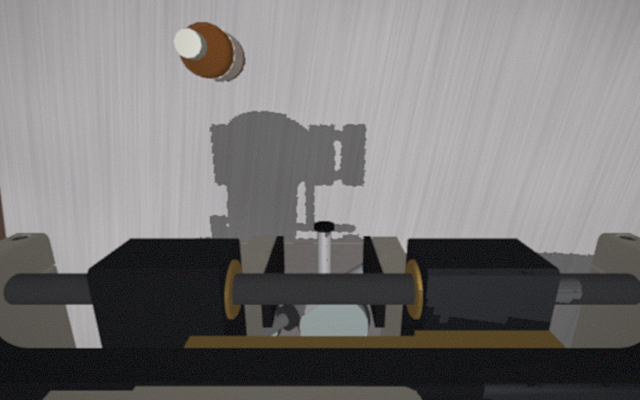

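>>> play_rows(commands="40 0 0 -2 0;40 0 0 -4 0;40 0 0.5 -5.2 0;40 0 2 -5.2 0;40 0 3.2 -5.2 0;40 0 3.2 -5.2 0;40 0 3.2 -5.2 0;40 0 3.2 -5.2 0")

```text
time_s: 16.15
position: [568.4, -62.8, 394.5]
ee_rot: [-0.001, -0.074, 0.997, -0.0]
ft_force: [1.3, -0.5, 0.6]
grip_width: 39.6
```

```bash
sed -i 's/(Y<-131.5)&(Y>-150)/(Y<-133)\&(Y>-152)/' rodm.py; python3 rodm.py w10
```

```text
[568.50235583 -63.01764362 394.53291859] [568.54470603 -63.1645314  394.59627211]
1076
0.8722 693 -30.3 169.7
0.8604 982 -26.3 180.0
0.8547 993 -34.7 171.7
0.8563 996 -34.5 172.3
0.8566 997 -34.4 172.4
0.8567 997 -34.4 172.4
extent along -2.2 159.8
bar -21.47727276175507 [161.61880513 405.47949323 468.99364142] 1153
```

View pics/w10c.png

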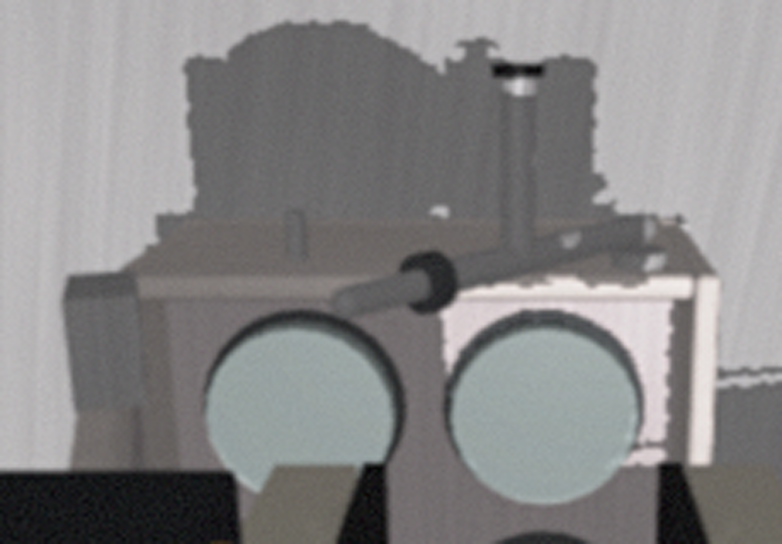

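```bash
python3 - <<'E'
from go import *
q=np.load('q.npy')
shift([684.5,106.9,385],q[2]+np.pi)
E
```

```text
t 16.25 pos [568.5 -63.2 394.6] F [-0.4 -0.6  0.3] w 39.9 zax [-0.001 -0.    -1.   ]
shift [array([-5.59,  6.04,  0.38]), ('spin', np.float64(0.03))]
```

>>> play_rows(commands="32 -5.6 6.04 0.3 0;32 -5.6 6.04 0.3 0;32 -5.6 6.04 0.3 0;32 -5.6 6.04 0.3 0;32 -5.6 6.04 0.3 0;32 -5.6 6.04 0.3 0;32 -5.6 6.04 0.3 0;32 -5.6 6.04 0.3 0")

```text
time_s: 17.05
position: [684.4, 106.1, 388.5]
ee_rot: [0.001, -0.074, 0.997, 0.0]
ft_force: [-0.3, -0.7, 0.1]
grip_width: 32.0
```

```bash
python3 - <<'E'
from go import *
q=np.load('q.npy')
shift([684.5,106.9,314.5],q[2]+np.pi)
snap('wrist','w11')
E
```

```text
t 17.05 pos [684.4 106.1 388.5] F [-0.3 -0.7  0.1] w 32.0 zax [ 0.001  0.    -1.   ]
shift [array([-0.01,  0.03,  2.96]), ('spin', np.float64(0.03))]
```

View pics/w11.png

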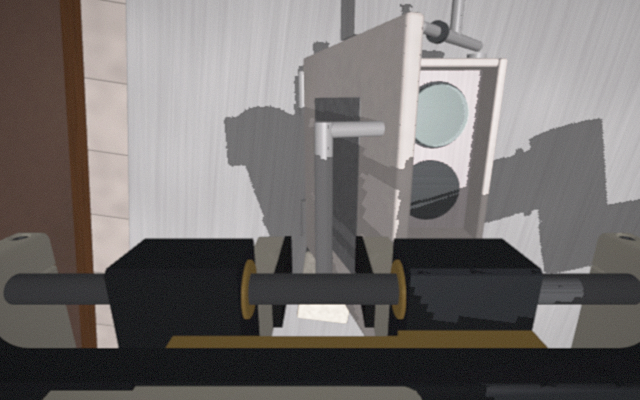

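Bar at u≈324 is centred between fingers (291–357). Descend and grip.

>>> play_rows(commands="32 0 0 1 0;32 0 0 2 0;32 0 0 2.96 0;32 0 0 2.96 0;8 0 0 2.96 0;8 0 0 2.96 0;8 0 0 2.96 0;8 0 0 2.96 0;8 0 0 2.96 0", squeeze=20)

```text
time_s: 18.0
position: [684.8, 107.4, 315.3]
ee_rot: [0.001, -0.074, 0.997, -0.0]
ft_force: [-2.7, -0.3, 6.3]
grip_width: 10.9
```

```bash
python3 - <<'E'
from go import *
q=np.load('q.npy')
shift([684.5,106.9,314.5],q[2]+np.pi)
f=lambda t:np.array([-205*np.cos(t)+52*np.sin(t),205*np.sin(t)+52*np.cos(t)])
b=f(1.25)
for t in np.arange(1.2,.74,-.05):
  d=(f(t)-b)/25; print(round(t,2),-d.round(2))
E
```

```text
t 18.0 pos [684.8 107.4 315.3] F [-2.7 -0.3  6.3] w 10.9 zax [ 0.002  0.    -1.   ]
shift [array([ 0.02, -0.02,  0.03]), ('spin', np.float64(0.04))]
1.2 [0.42 0.04]
1.15 [0.84 0.1 ]
1.1 [1.25 0.19]
1.05 [1.66 0.29]
1.0 [2.07 0.41]
0.95 [2.47 0.56]
0.9 [2.86 0.72]
0.85 [3.24 0.9 ]
0.8 [3.61 1.11]
0.75 [3.97 1.33]
```

>>> play_rows(commands="8 0.2 0 0 0;8 0.42 0 0.0 0;8 0.84 0 0.05 0;8 1.25 0 0.13 0;8 1.66 0 0.22 0;8 2.07 0 0.35 0;8 2.3 0 0.43 0;8 2.3 0 0.43 0", squeeze=20)

```text
time_s: 18.8
position: [625.8, 98.9, 302.4]
ee_rot: [-0.001, -0.074, 0.997, -0.0]
ft_force: [-3.8, 0.2, 2.3]
grip_width: 11.0
```

```bash
cat > chk.py <<'E'
from go import *
import sys
q=np.load('q.npy'); s=status.get_state(); p=s['position']+[0,0,18.8]-casep(q,(110,0,120))
X=np.cos(q[2])*p[0]+np.sin(q[2])*p[1]; r=np.hypot(X,p[2]); th=np.arctan2(p[2],-X)-np.arctan2(52,205)
F=s['ft_force']; Fx=np.cos(q[2])*F[0]+np.sin(q[2])*F[1]
u=np.array([X,p[2]])/r; tn=np.array([u[1],-u[0]]) # opening dir
print('t',s['time_s'],'th',th.round(3),'r',r.round(1),'Fopen',(Fx*tn[0]+F[2]*tn[1]).round(1),'Frad',(Fx*u[0]+F[2]*u[1]).round(1),'F',F.round(1),'p',s['position'].round(1),'tq',s['ft_torque'].round(2))
print('lower per 0.01rad: tool x %.3f z %.3f'%(tn[0]*r*.01/25,tn[1]*r*.01/25))
if len(sys.argv)>1:
    n=sys.argv[1]; snap('scene',n); a=cv2.imread('pics/%s.png'%n); cv2.imwrite('pics/%sc.png'%n,cv2.resize(a[130:270,250:390],None,fx=4.2,fy=4.2,interpolation=2))
E
python3 chk.py s12
```

```text
t 18.8 th 0.977 r 213.8 Fopen -2.8 Frad 3.4 F [-3.8  0.2  2.3] p [625.8  98.9 302.4] tq [ 0.11  1.19 -0.04]
lower per 0.01rad: tool x 0.080 z 0.029
```

View pics/s12c.png

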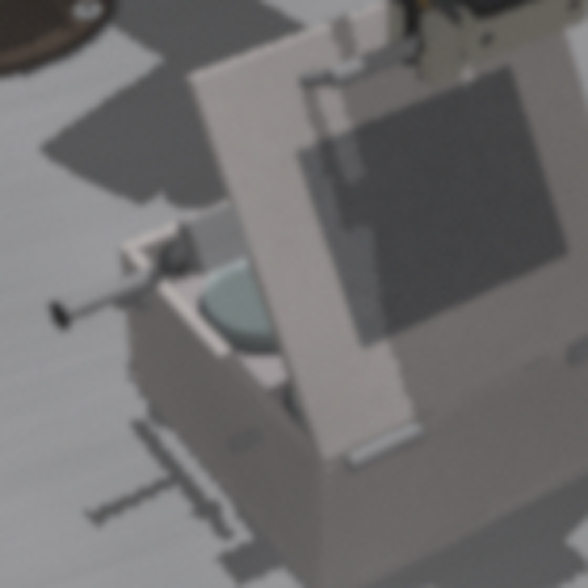

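```bash
python3 - <<'E'
from go import *
snap('wrist','w12'); snap('top','t12')
a=cv2.imread('pics/w12.png'); cv2.imwrite('pics/w12c.png',cv2.resize(a[0:240,260:560],None,fx=2.6,fy=2.6,interpolation=2))
a=cv2.imread('pics/t12.png'); cv2.imwrite('pics/t12c.png',cv2.resize(a[130:270,260:400],None,fx=4,fy=4,interpolation=2))
E
```

```text
(no output)
```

View pics/w12c.png

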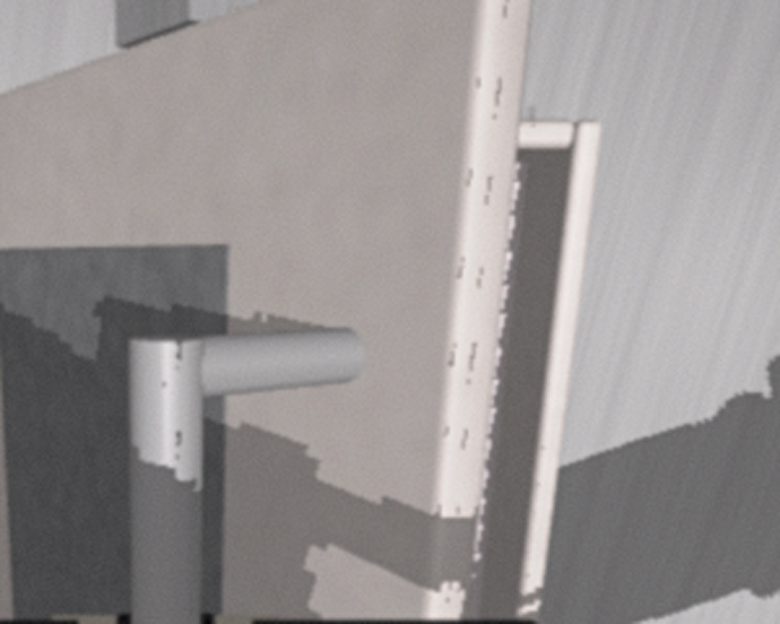

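View pics/t12c.png

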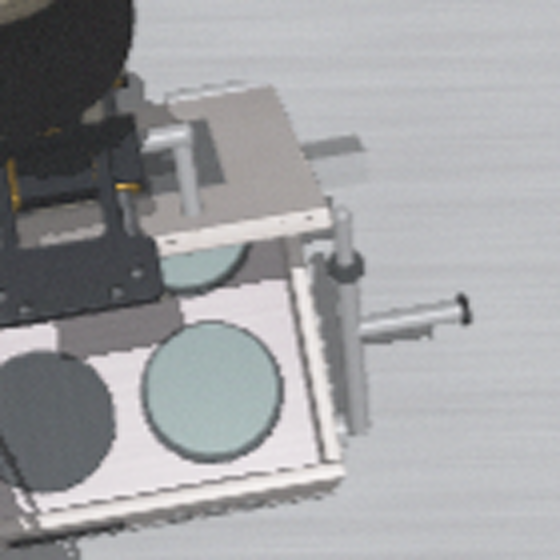

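```bash
python3 - <<'E'
from go import *
q=np.load('q.npy')
for ph in(.85,.865):
  for L in(155,163,171):
    u=w2px('top',rodp(q,ph,L,0)); g=w2px('top',rodp(q,ph,75,65)); print(ph,L,round((u[0]-260)*4),round((u[1]-130)*4),'gripend',round((g[0]-260)*4),round((g[1]-130)*4))
q[3]=.977
for P in((-155,-150,15),(-155,-120,15),(-125,-150,15),(-125,-120,15),(-155,-150,-3),(-140,-135,-6)):
    u=w2px('top',lidp(q,P)); print(P,round((u[0]-260)*4),round((u[1]-130)*4))
E
```

```text
0.85 155 339 211 gripend 462 307
0.85 163 338 199 gripend 462 307
0.85 171 337 186 gripend 462 307
0.865 155 340 213 gripend 462 309
0.865 163 339 201 gripend 462 309
0.865 171 338 189 gripend 462 309
(-155, -150, 15) 365 143
(-155, -120, 15) 308 153
(-125, -150, 15) 355 127
(-125, -120, 15) 300 136
(-155, -150, -3) 368 176
(-140, -135, -6) 336 177
```

>>> play_rows(commands="8 0.16 0 0.06 0;8 0.32 0 0.13 0;8 0.48 0 0.2 0;8 0.64 0 0.27 0;8 0.64 0 0.27 0;8 0.64 0 0.27 0")

```text
time_s: 19.55
position: [611.9, 96.8, 296.2]
ee_rot: [-0.0, -0.074, 0.997, -0.0]
ft_force: [-2.4, -0.1, 5.3]
grip_width: 11.3
```

```bash
python3 chk.py s13
```

```text
t 19.55 th 0.905 r 213.3 Fopen -0.0 Frad 5.8 F [-2.4 -0.1  5.3] p [611.9  96.8 296.2] tq [0.25 0.54 0.01]
lower per 0.01rad: tool x 0.078 z 0.035
```

View pics/s13c.png

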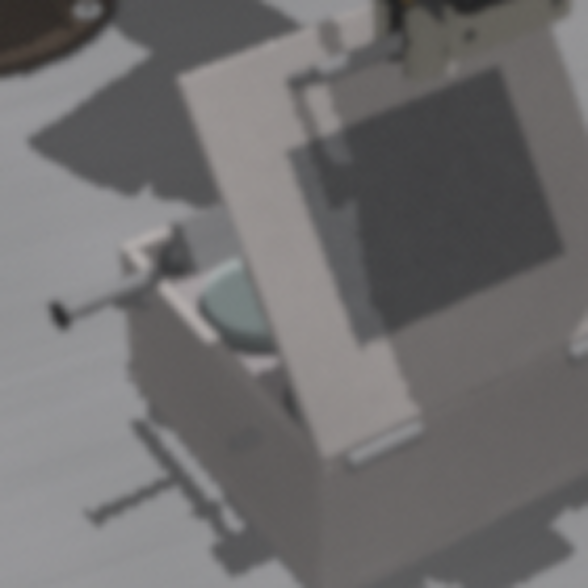

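>>> play_rows(commands="8 0.15 0 0.07 0;8 0.27 0 0.13 0;8 0.27 0 0.13 0;8 0.27 0 0.13 0")

```text
time_s: 20.0
position: [605.3, 95.8, 292.9]
ee_rot: [-0.0, -0.074, 0.997, -0.0]
ft_force: [-1.8, 1.0, 6.0]
grip_width: 11.2
```

```bash
python3 chk.py; python3 - <<'E'
from go import *
snap('top','t14')
a=cv2.imread('pics/t14.png'); cv2.imwrite('pics/t14c.png',cv2.resize(a[150:250,300:400],None,fx=6,fy=6,interpolation=2))
E
```

```text
t 20.0 th 0.87 r 213.2 Fopen 1.1 Frad 6.1 F [-1.8  1.   6. ] p [605.3  95.8 292.9] tq [0.29 0.46 0.01]
lower per 0.01rad: tool x 0.077 z 0.037
```

View pics/t14c.png

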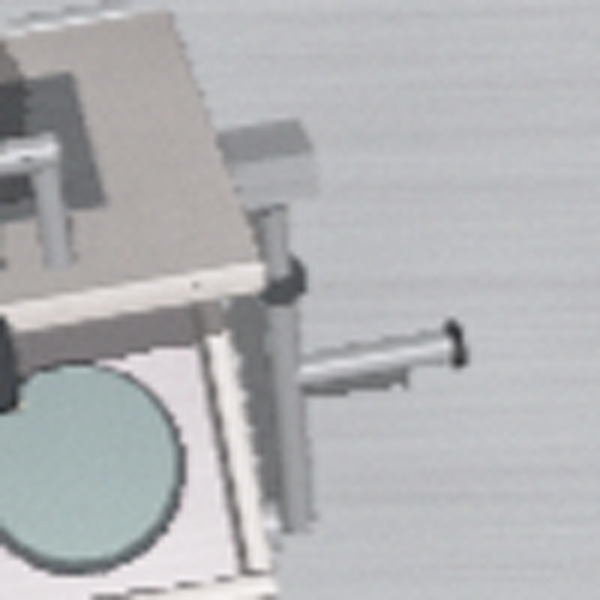

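>>> play_rows(commands="8 0.08 0 0.02 0;8 0.16 0 0.05 0;8 0.16 0 0.05 0;8 0.16 0 0.05 0")

```text
time_s: 20.45
position: [601.2, 95.2, 291.0]
ee_rot: [-0.0, -0.074, 0.997, -0.0]
ft_force: [0.6, -0.0, -0.3]
grip_width: 11.1
```

```bash
python3 chk.py
```

```text
t 20.45 th 0.849 r 213.3 Fopen 0.4 Frad -0.5 F [ 0.6 -0.  -0.3] p [601.2  95.2 291. ] tq [ 0.29 -0.91  0.02]
lower per 0.01rad: tool x 0.076 z 0.039
```

>>> play_rows(commands="8 0.08 0 0.04 0;8 0.16 0 0.08 0;8 0.16 0 0.08 0;8 0.16 0 0.08 0")

```text
time_s: 20.85
position: [597.0, 94.6, 289.0]
ee_rot: [-0.001, -0.074, 0.997, 0.0]
ft_force: [3.6, 0.9, -3.7]
grip_width: 11.0
```

```bash
python3 chk.py; python3 - <<'E'
from go import *
snap('top','t15')
a=cv2.imread('pics/t15.png'); cv2.imwrite('pics/t15c.png',cv2.resize(a[150:250,300:400],None,fx=6,fy=6,interpolation=2))
E
```

```text
t 20.85 th 0.827 r 213.5 Fopen 1.4 Frad -5.0 F [ 3.6  0.9 -3.7] p [597.   94.6 289. ] tq [ 0.4  -1.07  0.02]
lower per 0.01rad: tool x 0.075 z 0.041
```

View pics/t15c.png

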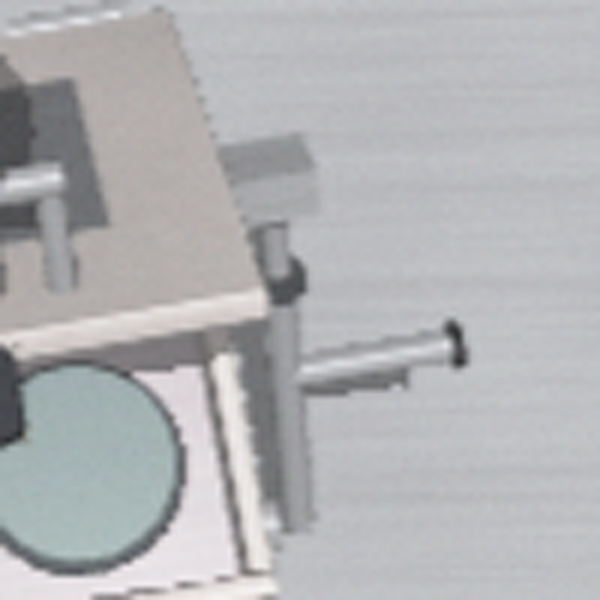

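>>> play_rows(commands="8 0.08 0 0.06 0;8 0.15 0 0.11 0;8 0.15 0 0.11 0;8 0.15 0 0.11 0")

```text
time_s: 21.3
position: [593.5, 94.0, 287.0]
ee_rot: [-0.0, -0.074, 0.997, 0.0]
ft_force: [0.7, 1.0, 0.7]
grip_width: 10.9
```

```bash
python3 chk.py
```

```text
t 21.3 th 0.808 r 213.4 Fopen 1.1 Frad 0.2 F [0.7 1.  0.7] p [593.5  94.  287. ] tq [ 0.73 -0.6  -0.  ]
lower per 0.01rad: tool x 0.074 z 0.042
```

>>> play_rows(commands="8 0.08 0 0.04 0;8 0.15 0 0.08 0;8 0.15 0 0.08 0;8 0.15 0 0.08 0")

```text
time_s: 21.7
position: [589.7, 93.4, 284.8]
ee_rot: [-0.0, -0.074, 0.997, 0.0]
ft_force: [0.5, 3.3, 1.8]
grip_width: 11.3
```

```bash
python3 chk.py;  python3 - <<'E'
from go import *
snap('top','t16')
a=cv2.imread('pics/t16.png'); cv2.imwrite('pics/t16c.png',cv2.resize(a[150:250,300:400],None,fx=6,fy=6,interpolation=2))
E
```

```text
t 21.7 th 0.787 r 213.5 Fopen 1.7 Frad 1.1 F [0.5 3.3 1.8] p [589.7  93.4 284.8] tq [ 0.93 -0.2   0.03]
lower per 0.01rad: tool x 0.073 z 0.044
```

View pics/t16c.png

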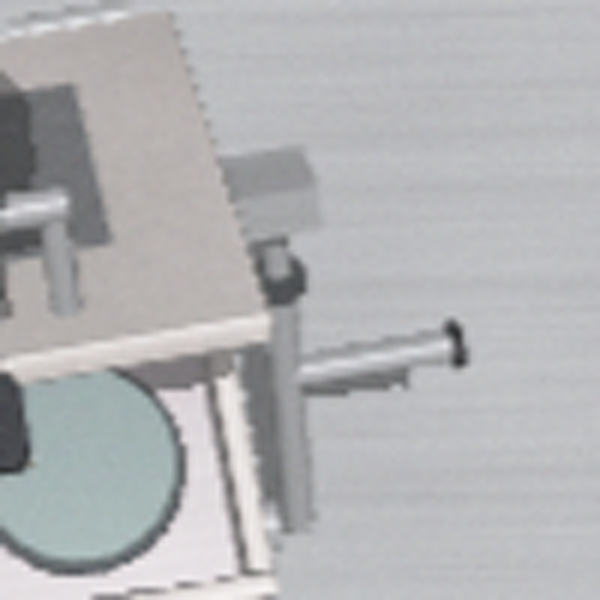

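>>> play_rows(commands="8 0.05 0 0.03 0;8 0.1 0 0.06 0;8 0.1 0 0.06 0;8 0.1 0 0.06 0")

```text
time_s: 22.15
position: [587.4, 93.1, 283.3]
ee_rot: [-0.0, -0.074, 0.997, 0.0]
ft_force: [-0.0, 3.4, 2.2]
grip_width: 11.1
```

```bash
python3 chk.py
```

```text
t 22.15 th 0.774 r 213.4 Fopen 1.5 Frad 1.6 F [-0.   3.4  2.2] p [587.4  93.1 283.3] tq [ 1.09 -0.22  0.  ]
lower per 0.01rad: tool x 0.073 z 0.045
```

>>> play_rows(commands="8 0.05 0 0.03 0;8 0.1 0 0.06 0;8 0.1 0 0.06 0;8 0.1 0 0.06 0")

```text
time_s: 22.55
position: [585.5, 92.8, 282.1]
ee_rot: [0.001, -0.074, 0.997, 0.0]
ft_force: [2.7, 2.9, 2.6]
grip_width: 11.4
```

```bash
python3 chk.py;  python3 - <<'E'
from go import *
snap('top','t17')
a=cv2.imread('pics/t17.png'); cv2.imwrite('pics/t17c.png',cv2.resize(a[150:250,300:400],None,fx=6,fy=6,interpolation=2))
E
```

```text
t 22.55 th 0.763 r 213.4 Fopen 4.0 Frad 0.6 F [2.7 2.9 2.6] p [585.5  92.8 282.1] tq [ 1.17 -1.26  0.02]
lower per 0.01rad: tool x 0.072 z 0.045
```

View pics/t17c.png

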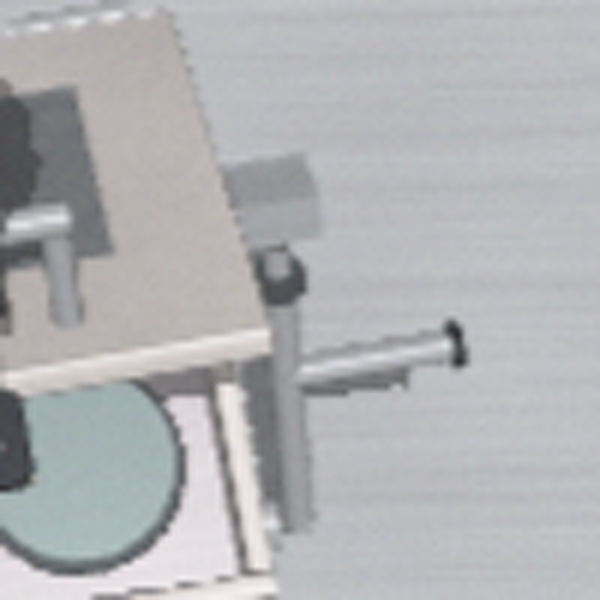

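>>> play_rows(commands="8 0.04 0 0.025 0;8 0.07 0 0.045 0;8 0.07 0 0.045 0")

```text
time_s: 22.9
position: [585.1, 92.8, 281.9]
ee_rot: [0.002, -0.074, 0.997, 0.0]
ft_force: [7.3, 3.6, 3.5]
grip_width: 11.1
```

```bash
python3 chk.py
```

```text
t 22.9 th 0.761 r 213.4 Fopen 8.4 Frad -1.1 F [7.3 3.6 3.5] p [585.1  92.8 281.9] tq [ 1.17 -2.82 -0.  ]
lower per 0.01rad: tool x 0.072 z 0.045
```

>>> play_rows(commands="8 0 0 0 0;8 0 0 0 0;8 0 0 0 0;8 0 0 0 0;8 0 0 0 0")

```text
time_s: 23.4
position: [585.1, 92.8, 281.9]
ee_rot: [0.002, -0.074, 0.997, 0.0]
ft_force: [6.8, 3.2, 5.1]
grip_width: 11.3
```

```bash
python3 chk.py s18;  python3 - <<'E'
from go import *
snap('top','t18')
a=cv2.imread('pics/t18.png'); cv2.imwrite('pics/t18c.png',cv2.resize(a[150:250,300:400],None,fx=6,fy=6,interpolation=2))
E
```

```text
t 23.4 th 0.761 r 213.4 Fopen 8.8 Frad 0.5 F [6.8 3.2 5.1] p [585.1  92.8 281.9] tq [ 1.18 -2.79 -0.01]
lower per 0.01rad: tool x 0.072 z 0.045
```

View pics/s18c.png

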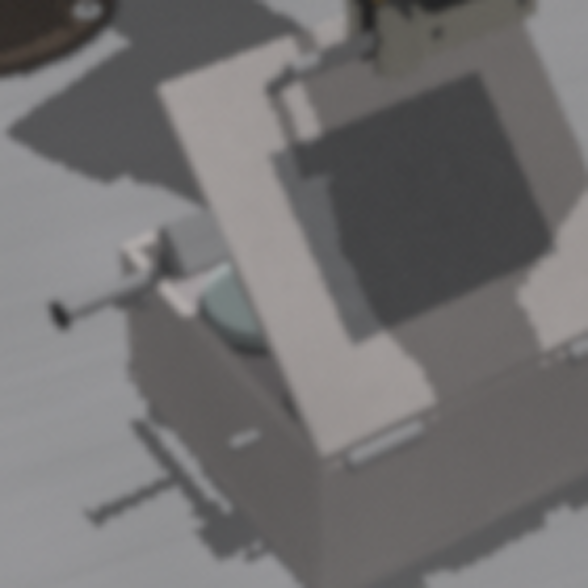

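View pics/t18c.png

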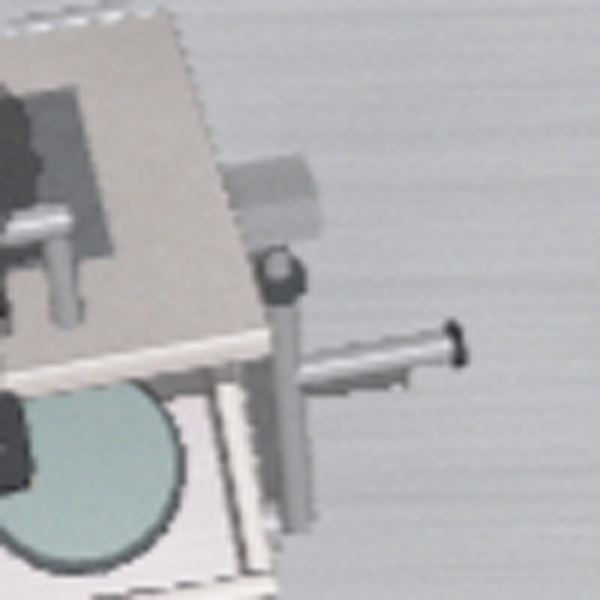

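>>> play_rows(commands="8 0 0 0 0;8 0 0 0 0;8 0 0 0 0;8 -0.03 0 -0.02 0;8 -0.05 0 -0.03 0;8 -0.05 0 -0.03 0")

```text
time_s: 24.1
position: [585.1, 92.8, 281.9]
ee_rot: [0.001, -0.074, 0.997, 0.0]
ft_force: [4.1, 3.5, 4.6]
grip_width: 10.6
```

```bash
python3 chk.py
```

```text
t 24.1 th 0.761 r 213.4 Fopen 6.3 Frad 1.5 F [4.1 3.5 4.6] p [585.1  92.8 281.9] tq [ 1.23 -1.69  0.03]
lower per 0.01rad: tool x 0.072 z 0.045
```

>>> play_rows(commands="8 -0.04 0 -0.04 0;8 -0.06 0 -0.06 0;8 -0.06 0 -0.06 0;18 -0.06 0 -0.06 0;18 -0.06 0 -0.06 0;18 -0.06 0 -0.06 0;18 -0.06 0 -0.06 0")

```text
time_s: 24.8
position: [585.8, 92.5, 282.8]
ee_rot: [-0.0, -0.074, 0.997, -0.0]
ft_force: [0.5, 0.5, -0.6]
grip_width: 18.3
```

```bash
python3 chk.py
```

```text
t 24.8 th 0.766 r 213.9 Fopen 0.2 Frad -0.8 F [ 0.5  0.5 -0.6] p [585.8  92.5 282.8] tq [ 0.11 -0.06  0.03]
lower per 0.01rad: tool x 0.073 z 0.045
```

>>> play_rows(commands="22 0 0 -0.4 0;26 0 0 -1.2 0;26 0 0 -2.5 0;26 0 0 -4 0;26 0 0 -4 0;26 0 0 -4 0")

```text
time_s: 25.4
position: [586.3, 92.9, 384.7]
ee_rot: [0.001, -0.074, 0.997, 0.001]
ft_force: [-0.1, -0.3, -1.4]
grip_width: 25.9
```

```bash
python3 - <<'E'
from go import *
q=np.load('q.npy'); g=casep(q,(-90,-150,395))
shift(g)
E
```

```text
t 25.4 pos [586.3  92.9 384.7] F [-0.1 -0.3 -1.4] w 25.9 zax [ 0.003  0.001 -1.   ]
shift [array([ 3.53, -6.09, -0.43])]
```

>>> play_rows(commands="26 3 -6.1 -0.4 0;26 3 -6.1 -0.4 0;26 3 -6.1 -0.4 0;26 3 -6.1 -0.4 0;26 3 -6.1 -0.4 0;26 3 -6.1 -0.4 0")

```text
time_s: 26.0
position: [534.0, -69.5, 392.5]
ee_rot: [-0.0, -0.074, 0.997, 0.0]
ft_force: [0.0, 1.0, -0.6]
grip_width: 25.8
```

```bash
python3 rodm.py w20; python3 - <<'E'
from go import *
snap('scene','s20');snap('top','t20')
a=cv2.imread('pics/s20.png'); cv2.imwrite('pics/s20c.png',cv2.resize(a[130:270,250:390],None,fx=4.2,fy=4.2,interpolation=2))
E
```

```text
[534.29132317 -68.95787782 392.36433364] [534.4678786  -68.59557316 392.34316023]
1568
0.9307 773 -20.7 185.9
0.8914 1023 -25.3 183.4
0.8741 1023 -36.7 170.6
0.8713 1027 -36.6 170.7
0.8696 1028 -36.3 170.9
0.8692 1028 -36.3 170.8
extent along -3.5 166.3
bar -45.4087249841773 [161.71283673 463.85269359 467.21958535] 1337
```

View pics/w20c.png

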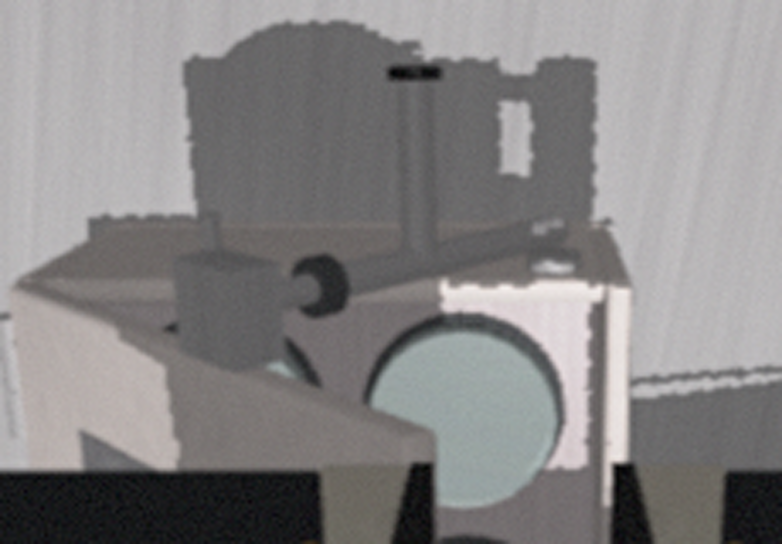

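View pics/s20c.png

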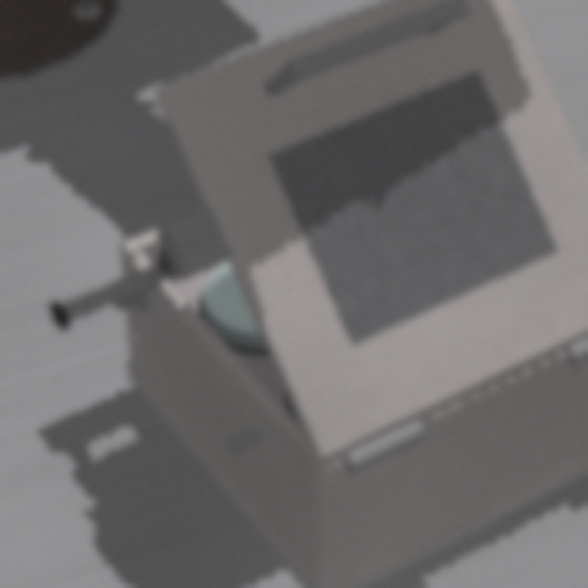

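View pics/t20.png

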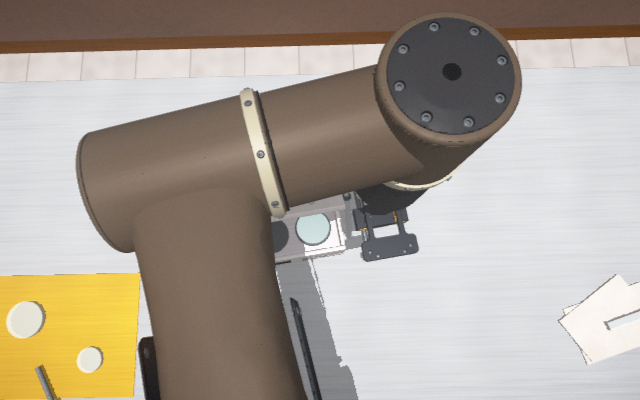

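```bash
python3 - <<'E'
import cv2,numpy as np
a=cv2.imread('pics/scene0.png').astype(int);b=cv2.imread('pics/s20.png').astype(int)
for n,(y0,y1,x0,x1) in dict(bottle=(265,315,215,255),dish=(168,190,380,408),box=(185,228,403,455)).items():
    print(n,abs(a-b)[y0:y1,x0:x1].mean())
cv2.imwrite('pics/cmp.png',cv2.resize(np.hstack([a[160:320,210:460],b[160:320,210:460]]).astype('uint8'),None,fx=1.6,fy=1.6))
E
```

```text
bottle 3.867
dish 8.748376623376624
box 4.257602862254025
```

View pics/cmp.png

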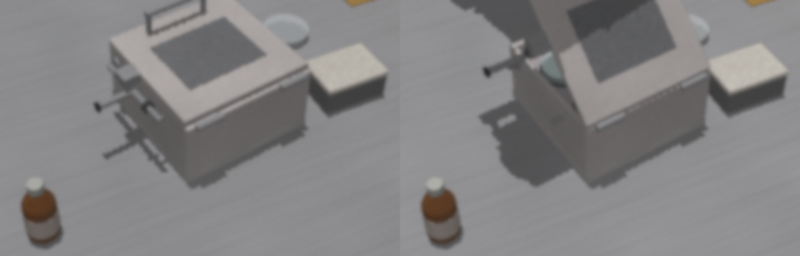

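The bottle, dish and tip box have not moved, the lid is propped, and the gripper is clear of everything.

```bash
python3 -c "
from plant import env
print(env.job_done())"
```

```text
the job is handed in; nothing more can be done
None
```

The dish warmer is propped open on its rod and the job is handed in, at about 26 s of robot time against the 72 s limit; no verdict was reported.

- **Lid up:** I lifted the lid by its handle to about 1.25 rad.
- **Rod:** My first swing left the rod about 0.04 rad short. I gripped it again and moved it up; the wrist camera then showed it at about 0.857 rad.
- **Lid down:** I lowered the lid over the rod tip until it stopped firmly at about 0.76 rad. That fits a rod tip about 159 mm from the pivot.
- **Press:** I held about 8.5 N at the handle for nearly a second, then eased off and let go. By lever arithmetic that is about 10 N on the rod. It was not measured at the rod.

**Last checks:**
- The wrist picture showed the end piece inside the lug, with about 12 mm of it covered by image estimate.
- The rod measured about 0.869 rad, against 0.867 expected for that length.
- The bottle and tip box looked unmoved. The dish is now partly hidden behind the lid, and the part still visible looked unmoved.
- The gripper was clear of everything, with only about 1 N of sensor noise.

**What disagreed:** On the handle's arc the measured radius was about 2 mm larger than my model. This gave outward forces of up to about 18 N on the gripper while lifting.

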